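Race-day spares: make up two kit trays

ROBOT

A 7-joint arm with a two-finger parallel gripper is mounted at the origin on the work surface. World frame = base frame: x ahead of the robot, y to its left, z up, the work surface at z = 0. Lengths are in m, angles in rad, forces in N, time in s.
With the tool pointing down it reaches from about 0.375 to 0.925 m from the base axis. Payload 3.1 kg.
Tool frame: the origin (TCP) lies at the very end of the fingers, on their centre line; the grasp point (between the pads) lies 19 mm behind it (manip.grasp_offset is the distance from the TCP to the grasp point, in m); x points along the fingers, y is the direction in which the jaws open and shut, and the axes are right-handed (so a half turn about x gives the same grasp; the last joint's range is limited). The gripper opens to 85 mm and grips with 20 to 120 N. Pads are 22 mm wide; open, the fingers measure 114 mm over their backs; the gripper's body (76 mm by 85 mm) begins 54 mm behind the grasp point. The pads swing forward as they close: fully open they stand 13 mm farther back than shut.
Start: joints at [1.049, 0.383, 0.044, 1.598, -0.018, 1.161, -0.05], TCP at [0.267, -0.592, 0.231] pointing down, gripper open.
Joint ranges: [-2.61, 2.61], [-0.41, 2.15], [-1.48, 1.57], [0, 2.5], [-1.57, 4.71], [0.05, 1.97], [-2.85, 2.85]. Speed limits (rad/s): [2.79, 2.79, 3.14, 3.14, 3.14, 3.14, 3.14].

INTERFACE

Orientations are given as a 3x3 rotation matrix whose columns are the frame's x, y, z axes.
In Python, from bench import manip, read_camera, camera_model gives the robot as it stands.
- The arm moves only by the shell command python3 -m handwheel 'ROWS' [OPENING] [FORCE]. ROWS is JSON, a list of rows, each an object of numbers: "dx", "dy", "dz": the shift along the world's x, y, z in units of 0.5 m (1.0 is 0.5 m); "wx", "wy", "wz": the turn, a rotation vector about the world's x, y, z in units of 60 degrees (1.0 is 60 degrees). A call has 1 to 20 rows; each row shifts and turns the commanded pose from where the row before left it; what a row does not reach is not made up. A row lasts 1/10 s, in which the tool goes at most 50 mm and 8.59 degrees, less where a joint would pass 70% of its speed; a pose out of reach is approached as far as the arm can. A call with a number of a shift or a turn outside -1 to 1 is refused whole. A call with a gripper value outside its range is refused whole. OPENING is the closure, from -1 (fully open) to 1 (shut), set as the call begins (- or left out, the last holds). The fingers move at their own pace and stop on an object; FORCE is the grip in N (left out, the last holds). Time passes only in rows, so rows that do not move let the fingers close. It gives the time, the measured TCP pose, the force and the opening at its end, in the units of the state.
- manip.get_state(): the state, without advancing time (a new reading comes with each control period).
- read_camera(name): name is "scene" or "top" or "wrist"; returns the picture (384x512x3 uint8, red, green, blue); there is no depth.
- camera_model(name): a dict with "camera_matrix" (3x3 intrinsics, pixels), "eye" and "attitude" of the camera in the world. Camera axes: x right, y down, z forward; pixel columns grow to the right and rows downward; lengths in m; the calibration is good to about 2 mm. A picture is of the moment at which its call begins: read the wrist's pose just before it. camera_model takes no time and is no camera call; for the wrist camera it gives the pose at the moment of the call.
- manip.hand_in(): hands the job in, once; it reports no verdict.
The state is a dict: "clock": time; "qpos": joint angles; "joint_velocities": joint speeds; "joint_torque": joint torques, N m; "ee_pos": TCP position; "ee_rot": TCP orientation; "contact_force": force on the tool from outside, world axes, zero at the start; "ft_torque": the same for the moment, N m; "gripper_width": finger opening in m.
Only numpy, scipy, OpenCV 4.12 (cv2) and the standard library are available. Lean on these libraries where they do the work, as an engineer would, in place of code of your own. Each camera call takes 0.05 s, during which the arm holds its last target.

TASK

Make up the two race-day spares trays from the parts on the bench. First complete the two-compartment tray, before moving anything for the other: the long damper goes in its narrow compartment and the battery pack in its wide one; then fill the three-compartment tray with the short damper in the narrowest compartment, the wheel in the widest and the motor in the medium one. Set each part down, without dropping it, flat on the floor of its compartment the way up it lay on the bench and clear of the ridges, dampers and battery lengthwise in theirs, and leave the gear, the glue bottle and the servo where they are.

Things in the scene. Friction and masses are not known exactly. Their poses are not given: they have to be found in the camera images.
- tray_two: Grey tray, white inside, with TWO compartments, fixed, 153 (its x) by 138 mm (y), yaw within 0.2 rad; floor 3 mm thick, walls and land top out 10 mm above the bench. Origin: centre of underside, z up. Compartments 130 mm long along tray y, centred on y = 0: NARROW, 50 mm wide, nearer the robot, centre x = -47.5 mm; WIDE, 75 mm, centre x = +35 mm; a 20 mm land between.
- tray_three: Grey tray, white inside, THREE compartments, fixed, 243 (its x) by 118 mm (y), yaw within 0.2 rad; floor 3 mm thick, walls and lands 10 mm high. Origin: centre of underside, z up. Compartments 110 mm long along tray y, centred on y = 0: NARROWEST, 50 mm wide, nearest the robot, centre x = -92.5 mm; WIDEST, 85 mm, centre x = -5 mm; MEDIUM, 65 mm, centre x = +85 mm; lands 20 and 15 mm wide between.
- long_damper: The LONG coil-over damper (dark spring on an aluminium body, eyelets at the ends) lying flat: 110 mm long along its x, 22 mm across. Origin at its middle on its centre line, 11 mm above what it lies on. It does not roll. About 40 g. It starts roughly crosswise to the robot (its x within 0.4 rad of world y).
- short_damper: The SHORT coil-over damper, same look: 76 mm long along its x, 22 mm across. Origin at its middle on its centre line, 11 mm above what it lies on. It does not roll. About 30 g. It starts roughly crosswise (its x within 0.4 rad of world y).
- battery: Hard-case battery pack, black box with four grey ribs across it and two small brass sockets on top, lying flat: 96 mm along its x, 47 mm along its y, 25 mm high, z up; its origin is the centre of its underside. About 250 g. It starts roughly crosswise (its x within 0.4 rad of world y).
- wheel: Slick car wheel lying flat on its side, black rubber tyre with a white hub: 62 mm diameter, 26 mm high, z up; its origin is the centre of its underside. About 40 g.
- motor: Electric motor standing on end, finned aluminium can 36 mm diameter and 48 mm high, with a thin shaft of 5 mm diameter sticking up to 58 mm, z up; its origin is the centre of its underside. About 160 g.
- spur_gear: Bystander, not for either kit: white plastic gear lying flat, 42 mm diameter, 6 mm thick, with a hub to 12 mm, z up; its origin is the centre of its underside. 
- glue_bottle: Bystander, not for either kit: small white bottle with a black cap standing up, 24 mm diameter, 48 mm high, z up; its origin is the centre of its underside. 
- servo: Bystander, not for either kit: small black steering servo, box 36 x 28 mm with ears (46 mm over them), 26 mm high, white arm on top, z up; its origin is the centre of its underside. 

How it is judged:
By the outcome, as a careful person would: the job done as asked, in the order asked, and still so for the second after the job is handed in, with the robot touching nothing.
It also fails if it takes over 136 s, if anything falls off the work surface, if the arm or the gripper's body presses on something with over 40 N, if the wrist force passes 120 N, or if a joint passes its speed limit or range.

## Working session

There is one attempt and no reset: what is moved stays moved. The work goes in short steps, Python scripts to look and compute and a shell command to move; the robot and the scene stay as the last step left them, time stands still between calls to the robot, and variables do not carry over. Pictures are saved under pics/ and viewed, and the job is handed in when it is done.

```bash
ls; mkdir -p pics
python3 - <<'E'
from bench import manip, read_camera, camera_model
import cv2,numpy as np
s=manip.get_state();print(s['clock'],s['ee_pos'],np.round(s['ee_rot'],3),s['gripper_width'])
for n in("scene","top"):
    m=camera_model(n);print(n,m)
    cv2.imwrite(f'pics/{n}0.png',cv2.cvtColor(read_camera(n),cv2.COLOR_RGB2BGR))
print(manip.grasp_offset)
E
```

```text
pics
0.0 [ 0.26690206 -0.59161923  0.22984889] [[-0.001  0.411 -0.912]
 [ 0.002 -0.912 -0.411]
 [-1.    -0.003  0.   ]] 0.08515953629060448
scene {'camera_matrix': array([[382.90694217,   0.        , 261.00466161],
       [  0.        , 382.90694217, 189.72117031],
       [  0.        ,   0.        ,   1.        ]]), 'eye': array([1.03360338, 0.07192805, 0.65203922]), 'attitude': array([[-0.12985923,  0.80062296, -0.58492687],
       [ 0.99152966,  0.10345779, -0.07852024],
       [-0.00234986, -0.59016892, -0.80727636]])}
top {'camera_matrix': array([[436.51911902,   0.        , 259.77129568],
       [  0.        , 436.51911902, 196.97332292],
       [  0.        ,   0.        ,   1.        ]]), 'eye': array([0.48788639, 0.00207522, 1.0164595 ]), 'attitude': array([[-0.01206497, -0.99444036,  0.10460788],
       [-0.99988233,  0.01298945,  0.00816074],
       [-0.00947416, -0.10449711, -0.99448006]])}
0.0187
```

Run:
```python
import cv2
for n in("scene","top"):
    im=cv2.imread(f'pics/{n}0.png');cv2.imwrite(f'pics/{n}0b.png',cv2.resize(im,(800,600),interpolation=cv2.INTER_CUBIC))
```

```text
(no output)
```

View pics/top0b.png

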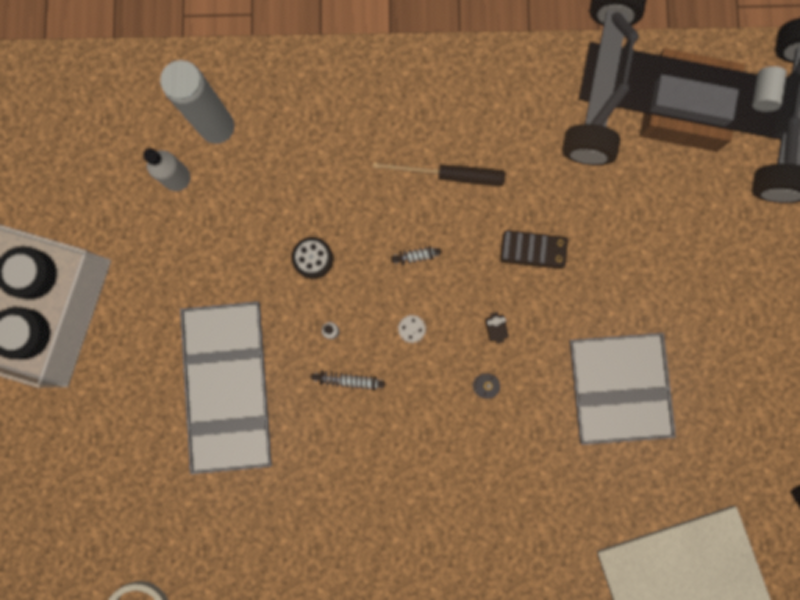

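View pics/scene0b.png

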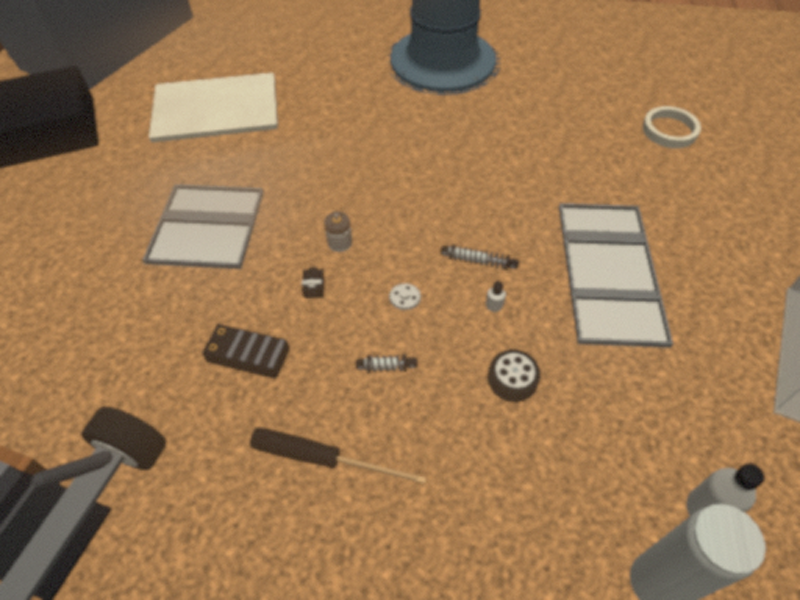

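The top picture (800 px scale) shows: two-compartment tray centre about (622,388), three-compartment (226,387), long damper (348,381), short damper (416,255), battery (534,249), wheel (312,257), motor (487,386). Bystanders: glue (329,331), gear (412,328), servo (496,328). I'll enlarge to read them more exactly.

```bash
cat > h.py <<'E'
import cv2,numpy as np
from bench import manip, read_camera, camera_model
def ray(m,uv,z):
    K=m['camera_matrix'];R=m['attitude'];e=m['eye']
    d=R@np.linalg.inv(K)@np.array([uv[0],uv[1],1.])
    return e+d*(z-e[2])/d[2]
def proj(m,P):
    p=m['attitude'].T@(np.asarray(P,float)-m['eye']);p=m['camera_matrix']@p;return p[:2]/p[2]
def tool():
    s=manip.get_state();return s
E
python3 - <<'E'
import cv2
im=cv2.imread('pics/top0.png')
def crop(x0,y0,w,h,k,n):
    c=cv2.resize(im[y0:y0+h,x0:x0+w],None,fx=k,fy=k,interpolation=cv2.INTER_CUBIC);cv2.imwrite(f'pics/{n}.png',c)
crop(105,185,80,125,4.8,'c_t3'); crop(355,205,85,85,7,'c_t2'); crop(180,140,190,120,4.2,'c_parts')
E
```

```text
(no output)
```

View pics/c_t3.png

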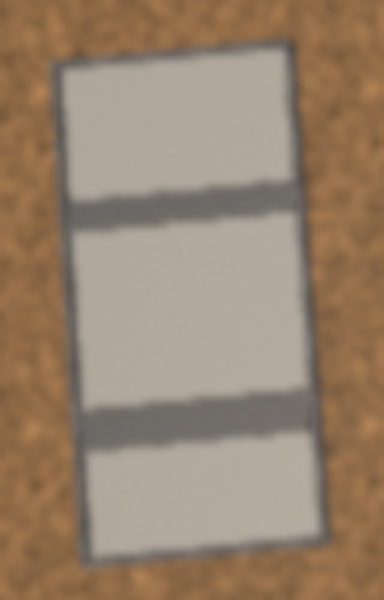

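View pics/c_t2.png

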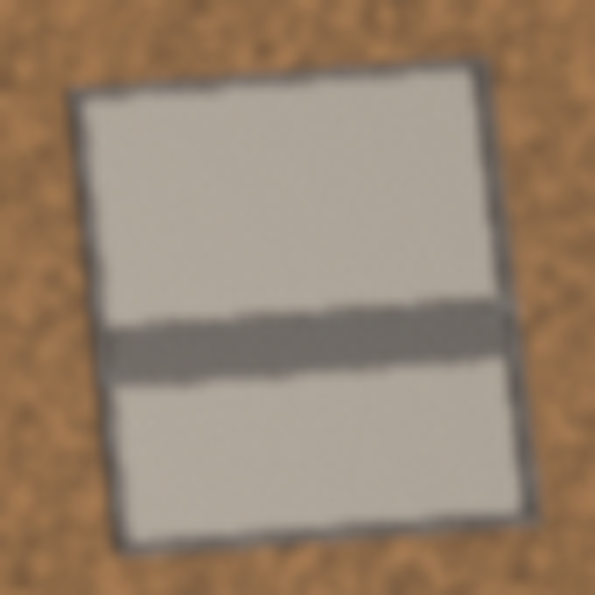

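View pics/c_parts.png

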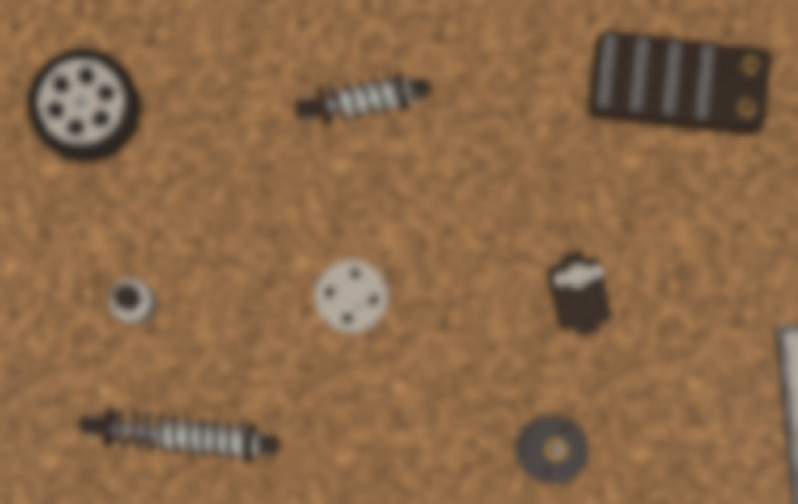

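Run:
```python
from h import *
m=camera_model('top')
np.set_printoptions(precision=4,suppress=True)
def P(c,o,k,z): return ray(m,[o[i]+(c[i]+.5)/k-.5 for i in(0,1)],z)[:2]
for n,cs,o,k in(('t3',[(53,62),(292,40),(328,543),(85,565)],(105,185),4.8),('t2',[(71,90),(487,58),(536,521),(118,551)],(355,205),7)):
    q=np.array([P(c,o,k,.01) for c in cs]);c=q.mean(0)
    xa=(q[0]+q[1]-q[2]-q[3])/2;ya=(q[0]+q[3]-q[1]-q[2])/2
    print(n,c,'size',np.linalg.norm(xa),np.linalg.norm(ya),'yaw',np.arctan2(xa[1],xa[0]),np.arctan2(-ya[0],ya[1]))
o=(180,140);k=4.2
for n,cs,z in(('wheel',[(84,104)],.026),('short',[(297,108),(430,88)],.011),('long',[(80,424),(278,444)],.011),('batt',[(603,32),(770,50),(760,132),(590,115)],.025),('motor',[(552,449)],.048),('glue',[(128,298)],.048),('gear',[(351,297)],.008),('servo',[(575,253),(587,332)],.02)):
    q=np.array([P(c,o,k,z) for c in cs]);print(n,q.mean(0))
    if len(q)==2:d=q[0]-q[1];print('  len',np.linalg.norm(d),'yaw of x axis',np.arctan2(d[1],d[0]))
    if len(q)==4:
        d=(q[0]+q[3]-q[1]-q[2])/2;e=(q[0]+q[1]-q[2]-q[3])/2;print('  ',np.linalg.norm(d),np.linalg.norm(e),np.arctan2(d[1],d[0]))
```

```text
t3 [0.4818 0.2775] size 0.24017187491685105 0.11577428904608614 yaw 0.08362294948615677 0.07848822627859602
t2 [ 0.4727 -0.3035] size 0.15008132361954463 0.13633898119144877 yaw 0.05913212941570434 0.06182811945366606
wheel [0.6693 0.1478]
short [ 0.6733 -0.0056]
  len 0.07478469955310801 yaw of x axis 1.7082884944770687
long [0.4888 0.0977]
  len 0.1088151034170375 yaw of x axis 1.4587889971704326
batt [ 0.6771 -0.1793]
   0.09247885496241055 0.04640527280504221 1.4515028472870424
motor [ 0.4786 -0.1016]
glue [0.5608 0.121 ]
gear [0.5628 0.0028]
servo [ 0.5628 -0.1224]
  len 0.04351255936003368 yaw of x axis 0.12448308881948839
```

```bash
python3 - <<'E'
from h import *
m=camera_model('wrist');s=manip.get_state();R=s['ee_rot']
print(m['camera_matrix'],R.T@(m['eye']-s['ee_pos']),'\n',R.T@m['attitude'])
E
python3 -m handwheel '[{"dx":0.028,"dy":0.086,"wz":0.124},{"dx":0.028,"dy":0.086,"wz":0.124},{"dx":0.028,"dy":0.086,"wz":0.124},{"dx":0.028,"dy":0.086,"wz":0.124},{"dx":0.028,"dy":0.086,"wz":0.124},{"dx":0.028,"dy":0.086,"wz":0.124},{"dx":0.028,"dy":0.086,"wz":0.124},{"dx":0.028,"dy":0.086,"wz":0.120},{"dx":0.028,"dy":0.086},{"dx":0.028,"dy":0.086},{"dx":0.028,"dy":0.086},{"dx":0.028,"dy":0.086},{"dx":0.028,"dy":0.086},{"dx":0.028,"dy":0.086},{"dx":0.028,"dy":0.086},{"dx":0.024,"dy":0.088},{},{},{}]'
```

```text
[[334.07436009   0.         255.88343521]
 [  0.         334.07436009 190.10106457]
 [  0.           0.           1.        ]] [-0.14170229  0.00054306 -0.07694366] 
 [[ 1.39118937e-06 -3.01695999e-01  9.53404177e-01]
 [ 9.99999679e-01 -7.63268307e-04 -2.42988429e-04]
 [ 8.01011828e-04  9.53403871e-01  3.01695901e-01]]invalid input at $[0]: expected keys dx, dy, dz, wx, wy, wz
```

```bash
python3 -m handwheel '[{"dx":0.028,"dy":0.086,"dz":0,"wx":0,"wy":0,"wz":0.124},{"dx":0.028,"dy":0.086,"dz":0,"wx":0,"wy":0,"wz":0.124},{"dx":0.028,"dy":0.086,"dz":0,"wx":0,"wy":0,"wz":0.124},{"dx":0.028,"dy":0.086,"dz":0,"wx":0,"wy":0,"wz":0.124},{"dx":0.028,"dy":0.086,"dz":0,"wx":0,"wy":0,"wz":0.124},{"dx":0.028,"dy":0.086,"dz":0,"wx":0,"wy":0,"wz":0.124},{"dx":0.028,"dy":0.086,"dz":0,"wx":0,"wy":0,"wz":0.124},{"dx":0.028,"dy":0.086,"dz":0,"wx":0,"wy":0,"wz":0.12},{"dx":0.028,"dy":0.086,"dz":0,"wx":0,"wy":0,"wz":0},{"dx":0.028,"dy":0.086,"dz":0,"wx":0,"wy":0,"wz":0},{"dx":0.028,"dy":0.086,"dz":0,"wx":0,"wy":0,"wz":0},{"dx":0.028,"dy":0.086,"dz":0,"wx":0,"wy":0,"wz":0},{"dx":0.028,"dy":0.086,"dz":0,"wx":0,"wy":0,"wz":0},{"dx":0.028,"dy":0.086,"dz":0,"wx":0,"wy":0,"wz":0},{"dx":0.028,"dy":0.086,"dz":0,"wx":0,"wy":0,"wz":0},{"dx":0.024,"dy":0.088,"dz":0,"wx":0,"wy":0,"wz":0},{"dx":0,"dy":0,"dz":0,"wx":0,"wy":0,"wz":0},{"dx":0,"dy":0,"dz":0,"wx":0,"wy":0,"wz":0}]'
cat >> h.py <<'E'
np.set_printoptions(precision=4,suppress=True)
def snap(n,cam='wrist'):
    m=camera_model(cam);im=cv2.cvtColor(read_camera(cam),cv2.COLOR_RGB2BGR)
    cv2.imwrite(f'pics/{n}.png',cv2.resize(im,None,fx=1.5,fy=1.5,interpolation=cv2.INTER_CUBIC))
    np.savez(f'pics/{n}.npz',im=im,**m)
def ld(n): return dict(np.load(f'pics/{n}.npz'))
def pt(n,c,z,k=1.5): return ray(ld(n),[(c[0]+.5)/k-.5,(c[1]+.5)/k-.5],z)
def pose():
    s=manip.get_state();R=s['ee_rot'];print('t',s['clock'],'tcp',s['ee_pos'],'jaw',np.degrees(np.arctan2(R[1,1],R[0,1])),'w',s['gripper_width'],'F',s['contact_force'],'q',np.array(s['qpos']))
    return s
E
python3 -c "
from h import *
pose();snap('w1')"
```

```text
clock: 1.9
ee_pos: [0.4888, 0.098, 0.2308]
ee_rot: [[-0.001, 0.994, -0.108], [0.0, -0.108, -0.994], [-1.0, -0.001, -0.0]]
contact_force: [0.7, -0.4, -1.1]
gripper_width: 0.0856
t 1.9 tcp [0.4888 0.098  0.2308] jaw -6.215407829006457 w 0.08560344888326869 F [ 0.7109 -0.444  -1.0788] q [ 0.3497  0.1499 -0.6743  1.9272  0.1041  1.1003 -0.475 ]
```

View pics/w1.png

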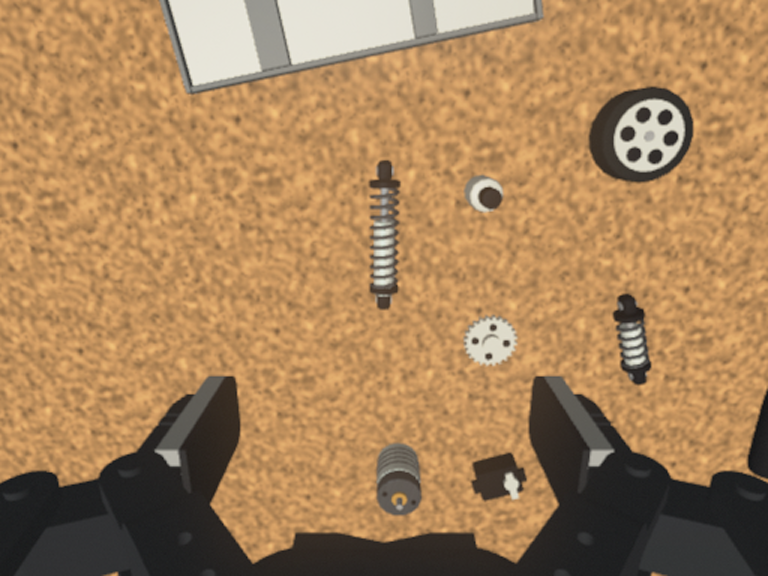

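The wrist picture shows the long damper's ends at (385,161) and (383,308), the wheel hub at (650,135), the short damper's ends at (626,296) and (640,383), and the motor top at (400,498).

Run:
```python
from h import *
for n,cs,z in(('long',[(385,161),(383,308)],.011),('short',[(626,296),(640,383)],.011),('wheel',[(650,135)],.026),('motor',[(400,498)],.048),('t3corner',[(191,92),(541,17)],.01)):
    q=np.array([pt('w1',c,z)[:2] for c in cs]);d=q[0]-q[-1];print(n,q.mean(0),np.linalg.norm(d),np.arctan2(d[1],d[0]))
```

```text
long [0.4883 0.0969] 0.10974786384175057 1.4481174823331955
short [ 0.6735 -0.0059] 0.07719624198049577 1.7509080700642774
wheel [0.6713 0.1499] 0.0 0.0
motor [ 0.4791 -0.1031] 0.0 0.0
t3corner [0.4875 0.2207] 0.2368450775517016 -3.0577450417598495
```

```bash
python3 -m handwheel '[{"dx":0,"dy":-0.002,"dz":-0.07,"wx":0,"wy":0,"wz":-0.011},{"dx":0,"dy":0,"dz":-0.08,"wx":0,"wy":0,"wz":0},{"dx":0,"dy":0,"dz":-0.08,"wx":0,"wy":0,"wz":0},{"dx":0,"dy":0,"dz":-0.08,"wx":0,"wy":0,"wz":0},{"dx":0,"dy":0,"dz":-0.07,"wx":0,"wy":0,"wz":0},{"dx":0,"dy":0,"dz":-0.04,"wx":0,"wy":0,"wz":0},{"dx":0,"dy":0,"dz":-0.024,"wx":0,"wy":0,"wz":0},{"dx":0,"dy":0,"dz":0,"wx":0,"wy":0,"wz":0},{"dx":0,"dy":0,"dz":0,"wx":0,"wy":0,"wz":0}]' - 30
python3 -m handwheel '[{"dx":0,"dy":0,"dz":0,"wx":0,"wy":0,"wz":0},{"dx":0,"dy":0,"dz":0,"wx":0,"wy":0,"wz":0},{"dx":0,"dy":0,"dz":0,"wx":0,"wy":0,"wz":0},{"dx":0,"dy":0,"dz":0,"wx":0,"wy":0,"wz":0},{"dx":0,"dy":0,"dz":0,"wx":0,"wy":0,"wz":0},{"dx":0,"dy":0,"dz":0,"wx":0,"wy":0,"wz":0},{"dx":0,"dy":0,"dz":0,"wx":0,"wy":0,"wz":0},{"dx":0,"dy":0,"dz":0,"wx":0,"wy":0,"wz":0}]' 1 30
python3 -c "
from h import *
pose();snap('w2')"
```

```text
clock: 2.85
ee_pos: [0.4901, 0.0947, 0.0099]
ee_rot: [[0.001, 0.992, -0.125], [-0.0, -0.125, -0.992], [-1.0, 0.001, 0.0]]
contact_force: [0.5, 0.6, -0.3]
gripper_width: 0.0853
clock: 3.65
ee_pos: [0.4899, 0.0956, 0.0098]
ee_rot: [[0.001, 0.992, -0.123], [-0.0, -0.123, -0.992], [-1.0, 0.001, -0.0]]
contact_force: [-0.2, -0.2, 5.3]
gripper_width: 0.0209
t 3.65 tcp [0.4899 0.0956 0.0098] jaw -7.088126658331291 w 0.02092024826068868 F [-0.2038 -0.1814  5.3206] q [ 0.2029  0.4941 -0.5465  2.074   0.4052  0.6763 -0.7351]
```

View pics/w2.png

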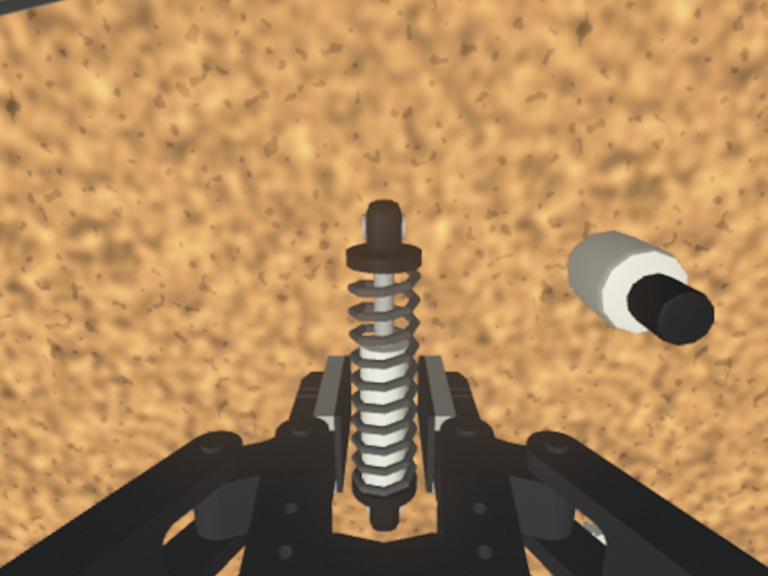

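```bash
python3 -m handwheel '[{"dx":0,"dy":0,"dz":0.03,"wx":0,"wy":0,"wz":0},{"dx":0,"dy":0,"dz":0.06,"wx":0,"wy":0,"wz":0},{"dx":0,"dy":0,"dz":0.08,"wx":0,"wy":0,"wz":0},{"dx":0,"dy":0,"dz":0.08,"wx":0,"wy":0,"wz":0},{"dx":0,"dy":0,"dz":0.08,"wx":0,"wy":0,"wz":0},{"dx":-0.013,"dy":-0.06,"dz":0.06,"wx":0,"wy":0,"wz":0.03},{"dx":-0.013,"dy":-0.08,"dz":0.03,"wx":0,"wy":0,"wz":0.03},{"dx":-0.013,"dy":-0.08,"dz":0,"wx":0,"wy":0,"wz":0.03},{"dx":-0.013,"dy":-0.08,"dz":0,"wx":0,"wy":0,"wz":0.03},{"dx":-0.013,"dy":-0.08,"dz":0,"wx":0,"wy":0,"wz":0.03},{"dx":-0.013,"dy":-0.08,"dz":0,"wx":0,"wy":0,"wz":0.027},{"dx":-0.013,"dy":-0.08,"dz":0,"wx":0,"wy":0,"wz":0},{"dx":-0.013,"dy":-0.08,"dz":0,"wx":0,"wy":0,"wz":0},{"dx":-0.013,"dy":-0.08,"dz":0,"wx":0,"wy":0,"wz":0},{"dx":-0.012,"dy":-0.06,"dz":0,"wx":0,"wy":0,"wz":0},{"dx":0,"dy":-0.044,"dz":0,"wx":0,"wy":0,"wz":0},{"dx":0,"dy":0,"dz":0,"wx":0,"wy":0,"wz":0},{"dx":0,"dy":0,"dz":0,"wx":0,"wy":0,"wz":0},{"dx":0,"dy":0,"dz":0,"wx":0,"wy":0,"wz":0}]'
python3 -c "
from h import *
pose();snap('w3')"
```

```text
clock: 5.6
ee_pos: [0.4252, -0.3045, 0.2193]
ee_rot: [[-0.0, 0.998, 0.064], [0.001, 0.064, -0.998], [-1.0, -0.0, -0.001]]
contact_force: [-0.4, 1.0, 0.0]
gripper_width: 0.0212
t 5.6 tcp [ 0.4252 -0.3045  0.2193] jaw 3.675159827227119 w 0.021203742816895445 F [-0.3726  0.9589  0.0075] q [ 0.8801  0.1793 -0.3699  1.8978  0.0722  1.0783  0.5455]
```

View pics/w3.png

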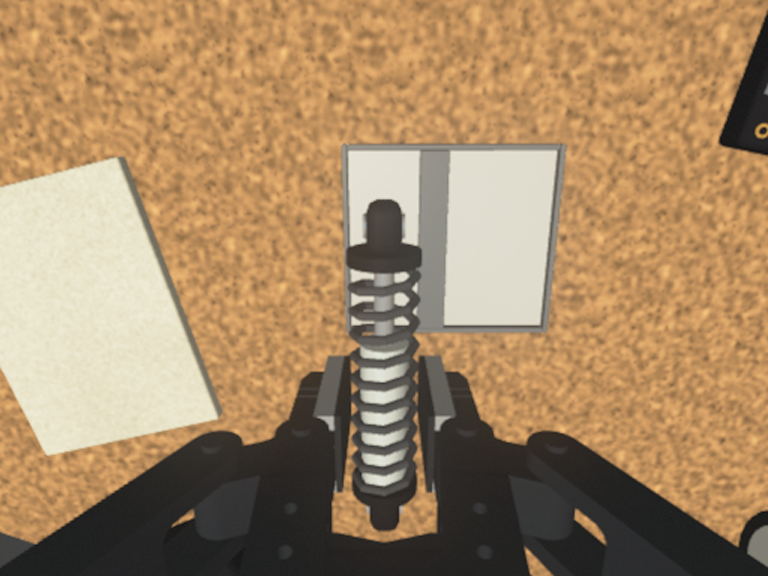

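Damper held straight. Tray corners read at (343,145), (565,145), (547,331), about (348,331); I'll compute the tray centre from these.

Run:
```python
from h import *
q=np.array([pt('w3',c,.01)[:2] for c in[(343,145),(565,145),(547,331),(348,331)]])
xa=(q[1]+q[2]-q[0]-q[3])/2;ya=(q[0]+q[1]-q[2]-q[3])/2
c=q.mean(0);print(q,c,np.linalg.norm(xa),np.linalg.norm(ya),np.arctan2(xa[1],xa[0]),np.arctan2(-ya[0],ya[1]))
a=np.arctan2(xa[1],xa[0])
for a in(a,.0605):
  for o in(-.0475,.035):print(c+o*np.array([np.cos(a),np.sin(a)]))
# land centreline ends
print(pt('w3',(435,150),.01),pt('w3',(431,329),.01))
```

```text
[[ 0.3932 -0.2412]
 [ 0.5427 -0.2317]
 [ 0.5524 -0.3668]
 [ 0.4022 -0.3764]] [ 0.4726 -0.304 ] 0.15012573836390994 0.13548128871557497 0.06342760057639599 0.06891160875160666
[ 0.4252 -0.307 ]
[ 0.5076 -0.3018]
[ 0.4252 -0.3069]
[ 0.5076 -0.3019]
[ 0.4555 -0.2405  0.01  ] [ 0.4647 -0.3708  0.01  ]
```

```bash
python3 -m handwheel '[{"dx":0,"dy":-0.007,"dz":-0.07,"wx":0,"wy":0,"wz":0},{"dx":0,"dy":0,"dz":-0.08,"wx":0,"wy":0,"wz":0},{"dx":0,"dy":0,"dz":-0.08,"wx":0,"wy":0,"wz":0},{"dx":0,"dy":0,"dz":-0.07,"wx":0,"wy":0,"wz":0},{"dx":0,"dy":0,"dz":-0.05,"wx":0,"wy":0,"wz":0},{"dx":0,"dy":0,"dz":-0.03,"wx":0,"wy":0,"wz":0},{"dx":0,"dy":0,"dz":-0.015,"wx":0,"wy":0,"wz":0},{"dx":0,"dy":0,"dz":-0.01,"wx":0,"wy":0,"wz":0},{"dx":0,"dy":0,"dz":-0.005,"wx":0,"wy":0,"wz":0},{"dx":0,"dy":0,"dz":0,"wx":0,"wy":0,"wz":0},{"dx":0,"dy":0,"dz":0,"wx":0,"wy":0,"wz":0}]'
python3 -c "
from h import *
pose();snap('w4')"
```

```text
clock: 6.75
ee_pos: [0.4256, -0.3106, 0.0152]
ee_rot: [[0.002, 0.998, 0.061], [-0.001, 0.061, -0.998], [-1.0, 0.001, 0.001]]
contact_force: [-0.2, -0.0, 0.4]
gripper_width: 0.0215
t 6.75 tcp [ 0.4256 -0.3106  0.0152] jaw 3.5182128874900176 w 0.021454869455807445 F [-0.1778 -0.0024  0.351 ] q [ 0.8181  0.4785 -0.3081  2.0186  0.2259  0.6744  0.4268]
```

View pics/w4.png

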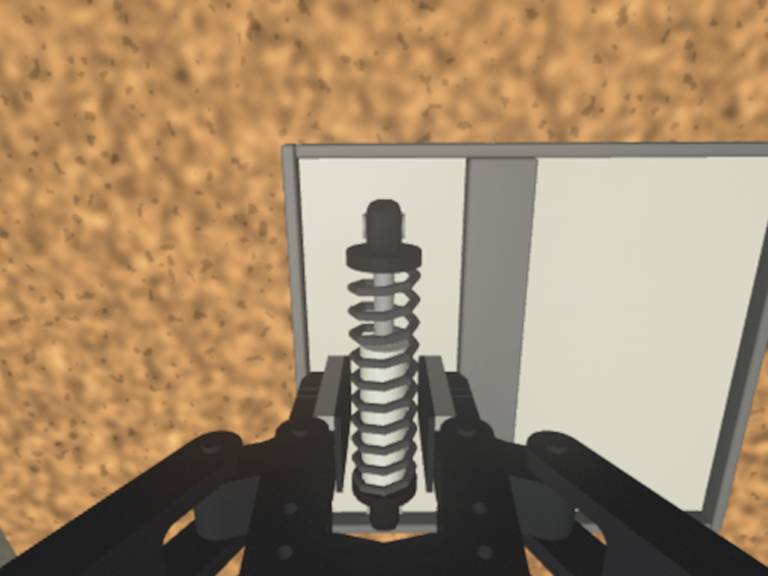

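```bash
python3 -m handwheel '[{"dx":0,"dy":0.005,"dz":-0.002,"wx":0,"wy":0,"wz":0},{"dx":0,"dy":0,"dz":-0.002,"wx":0,"wy":0,"wz":0},{"dx":0,"dy":0,"dz":0,"wx":0,"wy":0,"wz":0},{"dx":0,"dy":0,"dz":0,"wx":0,"wy":0,"wz":0}]'
```

```text
clock: 7.2
ee_pos: [0.4251, -0.3072, 0.0128]
ee_rot: [[0.0, 0.998, 0.062], [0.0, 0.062, -0.998], [-1.0, 0.0, -0.0]]
contact_force: [-1.2, 1.3, 4.5]
gripper_width: 0.0216
```

```bash
python3 -m handwheel '[{"dx":0,"dy":0,"dz":0,"wx":0,"wy":0,"wz":0},{"dx":0,"dy":0,"dz":0,"wx":0,"wy":0,"wz":0},{"dx":0,"dy":0,"dz":0,"wx":0,"wy":0,"wz":0},{"dx":0,"dy":0,"dz":0,"wx":0,"wy":0,"wz":0}]' 0.2
python3 -m handwheel '[{"dx":0,"dy":0,"dz":0.02,"wx":0,"wy":0,"wz":0},{"dx":0,"dy":0,"dz":0.05,"wx":0,"wy":0,"wz":0},{"dx":0,"dy":0,"dz":0.08,"wx":0,"wy":0,"wz":0},{"dx":0.02,"dy":0.02,"dz":0.08,"wx":0,"wy":0,"wz":-0.02},{"dx":0.05,"dy":0.02,"dz":0.08,"wx":0,"wy":0,"wz":-0.03},{"dx":0.08,"dy":0.02,"dz":0.08,"wx":0,"wy":0,"wz":-0.05},{"dx":0.08,"dy":0.04,"dz":0.03,"wx":0,"wy":0,"wz":-0.05},{"dx":0.08,"dy":0.04,"dz":0,"wx":0,"wy":0,"wz":-0.03},{"dx":0.08,"dy":0.04,"dz":0,"wx":0,"wy":0,"wz":0},{"dx":0.07,"dy":0.04,"dz":0,"wx":0,"wy":0,"wz":0},{"dx":0.04,"dy":0.02,"dz":0,"wx":0,"wy":0,"wz":0},{"dx":0,"dy":0,"dz":0,"wx":0,"wy":0,"wz":0},{"dx":0,"dy":0,"dz":0,"wx":0,"wy":0,"wz":0}]'  -1 40
python3 -c "
from h import *
pose();snap('w5')"
```

```text
clock: 7.6
ee_pos: [0.4246, -0.3075, 0.012]
ee_rot: [[-0.0, 0.998, 0.061], [0.0, 0.061, -0.998], [-1.0, -0.0, -0.0]]
contact_force: [0.3, 0.1, -0.2]
gripper_width: 0.0342
clock: 8.9
ee_pos: [0.6694, -0.1884, 0.2172]
ee_rot: [[-0.001, 0.992, -0.126], [-0.0, -0.126, -0.992], [-1.0, -0.001, 0.0]]
contact_force: [-0.1, -0.6, -0.4]
gripper_width: 0.0851
t 8.9 tcp [ 0.6694 -0.1884  0.2172] jaw -7.209757572500091 w 0.08505185877797422 F [-0.0921 -0.5565 -0.3606] q [ 0.4964  0.5131 -0.3929  1.47    0.2034  1.1995 -0.0508]
```

View pics/w5.png

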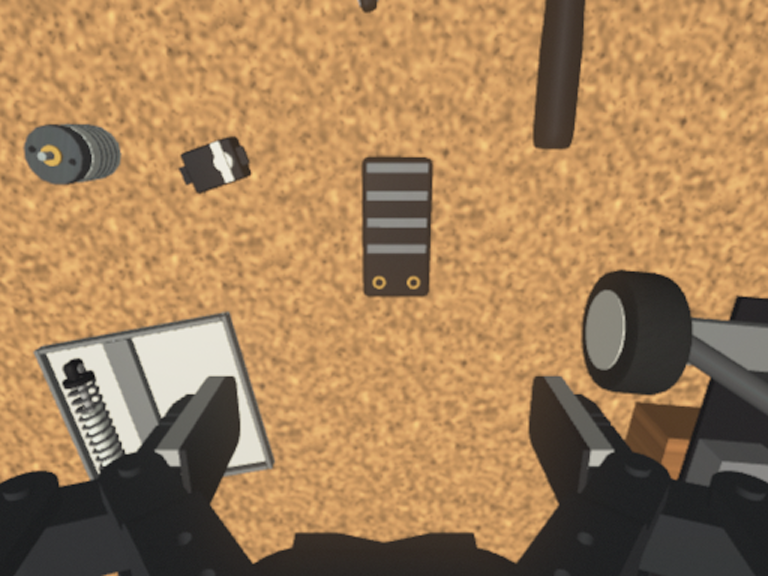

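The long damper lies in the narrow compartment. Battery top corners read at (363,157), (432,157), (428,296), (364,296); I'm also checking clearance to the car's wheel.

Run:
```python
from h import *
q=np.array([pt('w5',c,.025)[:2] for c in[(363,157),(432,157),(428,296),(364,296)]])
ya=(q[0]+q[1]-q[2]-q[3])/2;xa=(q[1]+q[2]-q[0]-q[3])/2
print(q.mean(0),np.linalg.norm(ya),np.linalg.norm(xa),np.degrees(np.arctan2(-ya[0],ya[1])),np.degrees(np.arctan2(xa[1],xa[0])))
for z in(0,.05):print('car wheel left',pt('w5',(585,330),z),'screwdriver',pt('w5',(535,145),z))
```

```text
[ 0.6791 -0.1791] 0.094870297600564 0.04480935855807696 -7.431718404789047 -7.2437831559296875
car wheel left [ 0.814  -0.2805  0.    ] screwdriver [ 0.7807 -0.1375  0.    ]
car wheel left [ 0.7952 -0.2571  0.05  ] screwdriver [ 0.7666 -0.134   0.05  ]
```

```bash
python3 -m handwheel '[{"dx":0.018,"dy":0.018,"dz":-0.05,"wx":0,"wy":0,"wz":0},{"dx":0,"dy":0,"dz":-0.08,"wx":0,"wy":0,"wz":0},{"dx":0,"dy":0,"dz":-0.08,"wx":0,"wy":0,"wz":0},{"dx":0,"dy":0,"dz":-0.08,"wx":0,"wy":0,"wz":0},{"dx":0,"dy":0,"dz":-0.07,"wx":0,"wy":0,"wz":0},{"dx":0,"dy":0,"dz":-0.04,"wx":0,"wy":0,"wz":0},{"dx":0,"dy":0,"dz":-0.02,"wx":0,"wy":0,"wz":0},{"dx":0,"dy":0,"dz":0,"wx":0,"wy":0,"wz":0},{"dx":0,"dy":0,"dz":0,"wx":0,"wy":0,"wz":0}]' - 50
python3 -m handwheel '[{"dx":0,"dy":0,"dz":0,"wx":0,"wy":0,"wz":0},{"dx":0,"dy":0,"dz":0,"wx":0,"wy":0,"wz":0},{"dx":0,"dy":0,"dz":0,"wx":0,"wy":0,"wz":0},{"dx":0,"dy":0,"dz":0,"wx":0,"wy":0,"wz":0},{"dx":0,"dy":0,"dz":0,"wx":0,"wy":0,"wz":0},{"dx":0,"dy":0,"dz":0,"wx":0,"wy":0,"wz":0},{"dx":0,"dy":0,"dz":0,"wx":0,"wy":0,"wz":0}]' 1 50
python3 -c "
from h import *
pose();snap('w6')"
```

```text
clock: 9.85
ee_pos: [0.6801, -0.1804, 0.0091]
ee_rot: [[0.003, 0.992, -0.127], [-0.001, -0.127, -0.992], [-1.0, 0.003, 0.0]]
contact_force: [1.0, 0.6, -0.1]
gripper_width: 0.0856
clock: 10.55
ee_pos: [0.6801, -0.1799, 0.0088]
ee_rot: [[0.003, 0.992, -0.127], [-0.001, -0.127, -0.992], [-1.0, 0.003, 0.0]]
contact_force: [0.8, 0.6, 6.2]
gripper_width: 0.0454
t 10.55 tcp [ 0.6801 -0.1799  0.0088] jaw -7.270668288181376 w 0.04539499990841045 F [0.8433 0.6122 6.2022] q [ 0.4422  0.7484 -0.3387  1.5668  0.2992  0.8751 -0.1318]
```

View pics/w6.png

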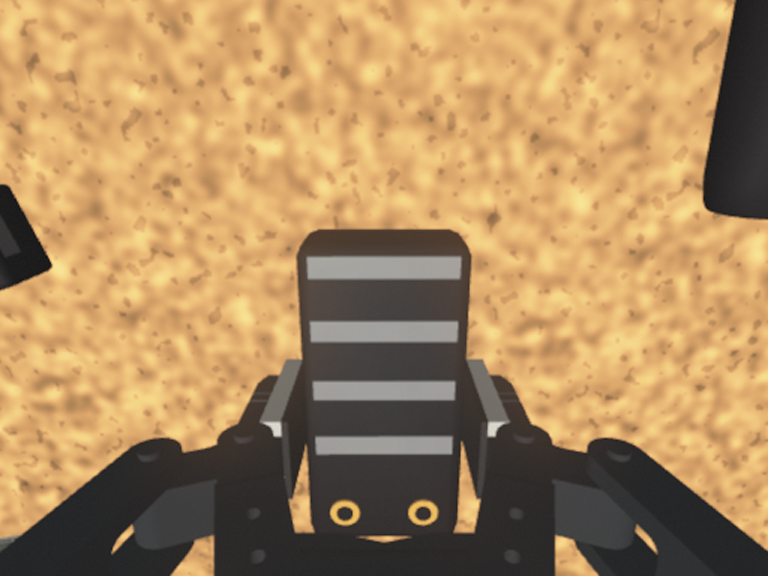

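```bash
python3 -m handwheel '[{"dx":0,"dy":0,"dz":0.02,"wx":0,"wy":0,"wz":0},{"dx":0,"dy":0,"dz":0.04,"wx":0,"wy":0,"wz":0},{"dx":0,"dy":0,"dz":0.07,"wx":0,"wy":0,"wz":0},{"dx":-0.025,"dy":-0.02,"dz":0.08,"wx":0,"wy":0,"wz":0.02},{"dx":-0.05,"dy":-0.034,"dz":0.05,"wx":0,"wy":0,"wz":0.03},{"dx":-0.06,"dy":-0.04,"dz":0.02,"wx":0,"wy":0,"wz":0.04},{"dx":-0.06,"dy":-0.04,"dz":0,"wx":0,"wy":0,"wz":0.04},{"dx":-0.06,"dy":-0.04,"dz":0,"wx":0,"wy":0,"wz":0.04},{"dx":-0.05,"dy":-0.04,"dz":0,"wx":0,"wy":0,"wz":0.011},{"dx":-0.03,"dy":-0.02,"dz":0,"wx":0,"wy":0,"wz":0},{"dx":-0.01,"dy":-0.01,"dz":0,"wx":0,"wy":0,"wz":0},{"dx":0,"dy":0,"dz":0,"wx":0,"wy":0,"wz":0},{"dx":0,"dy":0,"dz":0,"wx":0,"wy":0,"wz":0},{"dx":0,"dy":0,"dz":0,"wx":0,"wy":0,"wz":0}]'
python3 -c "
from h import *
pose();snap('w7')"
```

```text
clock: 12.0
ee_pos: [0.5079, -0.2999, 0.1474]
ee_rot: [[0.001, 0.998, 0.066], [0.001, 0.066, -0.998], [-1.0, 0.001, -0.001]]
contact_force: [0.5, 1.1, -1.6]
gripper_width: 0.0458
t 12.0 tcp [ 0.5079 -0.2999  0.1474] jaw 3.7646140019239254 w 0.04582825567273815 F [ 0.4522  1.1391 -1.6013] q [ 0.8075  0.3927 -0.4148  1.8032  0.1847  0.9831  0.3837]
```

View pics/w7.png

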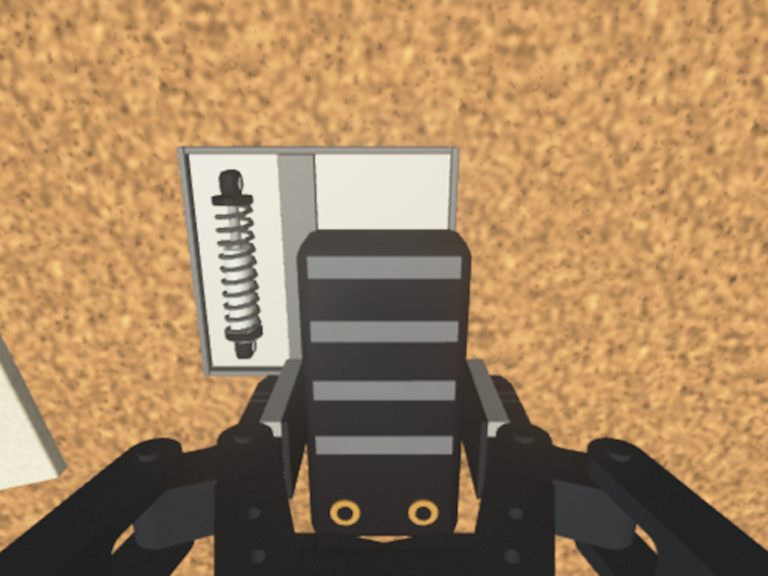

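```bash
python3 -m handwheel '[{"dx":0,"dy":-0.002,"dz":-0.05,"wx":0,"wy":0,"wz":0},{"dx":0,"dy":0,"dz":-0.07,"wx":0,"wy":0,"wz":0},{"dx":0,"dy":0,"dz":-0.06,"wx":0,"wy":0,"wz":0},{"dx":0,"dy":0,"dz":-0.04,"wx":0,"wy":0,"wz":0},{"dx":0,"dy":0,"dz":-0.025,"wx":0,"wy":0,"wz":0},{"dx":0,"dy":0,"dz":-0.012,"wx":0,"wy":0,"wz":0},{"dx":0,"dy":0,"dz":-0.005,"wx":0,"wy":0,"wz":0},{"dx":0,"dy":0,"dz":0,"wx":0,"wy":0,"wz":0},{"dx":0,"dy":0,"dz":0,"wx":0,"wy":0,"wz":0}]'
```

```text
clock: 12.95
ee_pos: [0.5073, -0.3033, 0.0173]
ee_rot: [[0.002, 0.998, 0.063], [-0.001, 0.063, -0.998], [-1.0, 0.002, 0.001]]
contact_force: [-0.9, -0.5, -3.0]
gripper_width: 0.046
```

```bash
python3 -m handwheel '[{"dx":0,"dy":0.002,"dz":-0.004,"wx":0,"wy":0,"wz":0},{"dx":0,"dy":0,"dz":-0.003,"wx":0,"wy":0,"wz":0},{"dx":0,"dy":0,"dz":-0.001,"wx":0,"wy":0,"wz":0},{"dx":0,"dy":0,"dz":0,"wx":0,"wy":0,"wz":0},{"dx":0,"dy":0,"dz":0,"wx":0,"wy":0,"wz":0}]'
```

```text
clock: 13.45
ee_pos: [0.5061, -0.3018, 0.0121]
ee_rot: [[-0.0, 0.998, 0.062], [-0.0, 0.062, -0.998], [-1.0, -0.0, 0.0]]
contact_force: [-0.2, -0.2, -3.1]
gripper_width: 0.0456
```

```bash
python3 -m handwheel '[{"dx":0.001,"dy":0,"dz":-0.002,"wx":0,"wy":0,"wz":0},{"dx":0,"dy":0,"dz":0,"wx":0,"wy":0,"wz":0},{"dx":0,"dy":0,"dz":0,"wx":0,"wy":0,"wz":0}]'
```

```text
clock: 13.75
ee_pos: [0.5064, -0.3019, 0.0118]
ee_rot: [[-0.001, 0.998, 0.062], [-0.0, 0.062, -0.998], [-1.0, -0.001, 0.0]]
contact_force: [-2.9, 1.3, 6.2]
gripper_width: 0.0457
```

```bash
python3 -m handwheel '[{"dx":0,"dy":0,"dz":0,"wx":0,"wy":0,"wz":0},{"dx":0,"dy":0,"dz":0,"wx":0,"wy":0,"wz":0},{"dx":0,"dy":0,"dz":0,"wx":0,"wy":0,"wz":0},{"dx":0,"dy":0,"dz":0,"wx":0,"wy":0,"wz":0}]' -0.35
python3 -m handwheel '[{"dx":0,"dy":0,"dz":0.02,"wx":0,"wy":0,"wz":0},{"dx":0,"dy":0,"dz":0.05,"wx":0,"wy":0,"wz":0},{"dx":0,"dy":0,"dz":0.08,"wx":0,"wy":0,"wz":0},{"dx":0,"dy":0,"dz":0.08,"wx":0,"wy":0,"wz":0},{"dx":0,"dy":0,"dz":0.08,"wx":0,"wy":0,"wz":0},{"dx":0,"dy":0,"dz":0.06,"wx":0,"wy":0,"wz":0},{"dx":0,"dy":0,"dz":0.02,"wx":0,"wy":0,"wz":0},{"dx":0,"dy":0,"dz":0,"wx":0,"wy":0,"wz":0}]' 
python3 -c "
from h import *
pose();snap('w8')"
```

```text
clock: 14.15
ee_pos: [0.507, -0.3018, 0.0111]
ee_rot: [[0.001, 0.998, 0.063], [-0.0, 0.063, -0.998], [-1.0, 0.001, 0.0]]
contact_force: [-0.8, -0.1, -0.5]
gripper_width: 0.0576
clock: 14.95
ee_pos: [0.508, -0.3023, 0.2085]
ee_rot: [[0.004, 0.998, 0.063], [-0.003, 0.063, -0.998], [-1.0, 0.004, 0.003]]
contact_force: [-0.7, -0.1, -1.1]
gripper_width: 0.0576
t 14.95 tcp [ 0.508  -0.3023  0.2085] jaw 3.5882433218457495 w 0.057616876400924374 F [-0.7171 -0.1443 -1.1355] q [ 0.8263  0.3255 -0.4301  1.7519  0.1517  1.092   0.4092]
```

View pics/w8.png

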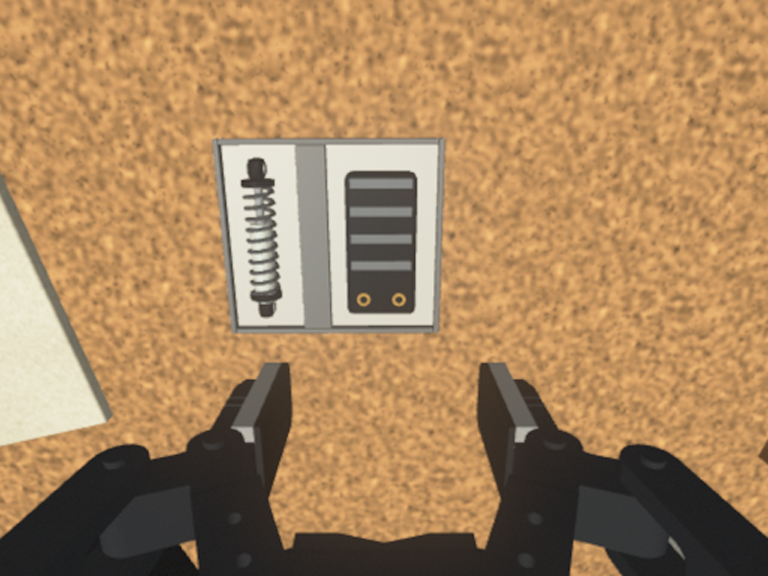

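Both parts sit cleanly in the two-compartment tray: damper (256,158)–(266,317), battery (345,171)–(415,313), clear of the land at (311,235). Next is the short damper.

```bash
python3 -m handwheel '[{"dx":0.02,"dy":0.03,"dz":0,"wx":0,"wy":0,"wz":0.02},{"dx":0.04,"dy":0.07,"dz":0,"wx":0,"wy":0,"wz":0.03},{"dx":0.045,"dy":0.08,"dz":0,"wx":0,"wy":0,"wz":0.03},{"dx":0.045,"dy":0.08,"dz":0,"wx":0,"wy":0,"wz":0.027},{"dx":0.045,"dy":0.08,"dz":0,"wx":0,"wy":0,"wz":0},{"dx":0.045,"dy":0.08,"dz":0,"wx":0,"wy":0,"wz":0},{"dx":0.045,"dy":0.08,"dz":0,"wx":0,"wy":0,"wz":0},{"dx":0.03,"dy":0.06,"dz":0,"wx":0,"wy":0,"wz":0},{"dx":0.016,"dy":0.03,"dz":0,"wx":0,"wy":0,"wz":0},{"dx":0,"dy":0,"dz":0,"wx":0,"wy":0,"wz":0},{"dx":0,"dy":0,"dz":0,"wx":0,"wy":0,"wz":0},{"dx":0,"dy":0,"dz":0,"wx":0,"wy":0,"wz":0}]' -0.6 
python3 -c "
from h import *
pose();snap('w9')"
```

```text
clock: 16.2
ee_pos: [0.6713, -0.0106, 0.2053]
ee_rot: [[-0.002, 0.986, 0.17], [-0.002, 0.17, -0.986], [-1.0, -0.002, 0.002]]
contact_force: [0.3, -0.1, -0.9]
gripper_width: 0.0687
t 16.2 tcp [ 0.6713 -0.0106  0.2053] jaw 9.76517635188069 w 0.06874014421211086 F [ 0.3403 -0.1192 -0.9096] q [ 0.3477  0.504  -0.5351  1.5408  0.2726  1.1736 -0.0689]
```

View pics/w9.png

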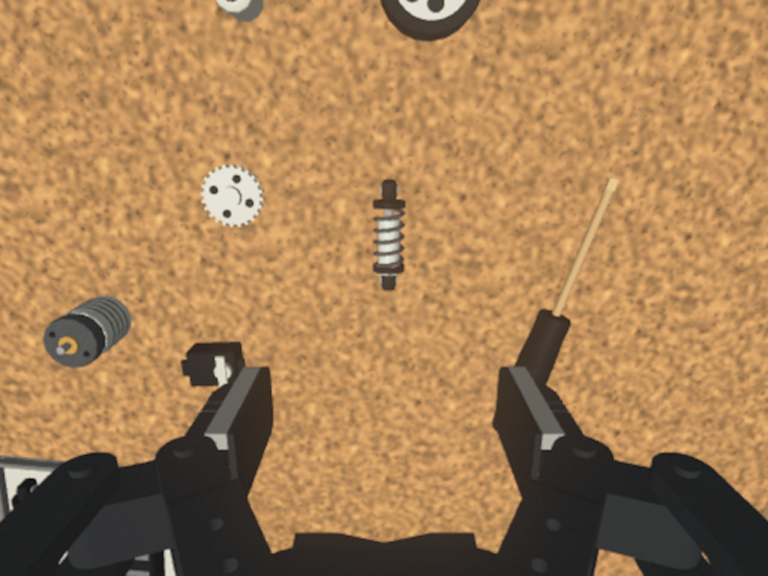

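Run:
```python
from h import *
q=np.array([pt('w9',c,.011)[:2] for c in[(389,181),(389,290)]]);d=q[0]-q[1]
print(q.mean(0),np.linalg.norm(d),np.degrees(np.arctan2(d[1],d[0]))-90)
```

```text
[ 0.6733 -0.0059] 0.07566827622150135 9.890526835203701
```

```bash
python3 -m handwheel '[{"dx":0.004,"dy":0.009,"dz":-0.05,"wx":0,"wy":0,"wz":0},{"dx":0,"dy":0,"dz":-0.08,"wx":0,"wy":0,"wz":0},{"dx":0,"dy":0,"dz":-0.08,"wx":0,"wy":0,"wz":0},{"dx":0,"dy":0,"dz":-0.08,"wx":0,"wy":0,"wz":0},{"dx":0,"dy":0,"dz":-0.06,"wx":0,"wy":0,"wz":0},{"dx":0,"dy":0,"dz":-0.03,"wx":0,"wy":0,"wz":0},{"dx":0,"dy":0,"dz":-0.012,"wx":0,"wy":0,"wz":0},{"dx":0,"dy":0,"dz":0,"wx":0,"wy":0,"wz":0},{"dx":0,"dy":0,"dz":0,"wx":0,"wy":0,"wz":0}]' - 30
python3 -m handwheel '[{"dx":0,"dy":0,"dz":0,"wx":0,"wy":0,"wz":0},{"dx":0,"dy":0,"dz":0,"wx":0,"wy":0,"wz":0},{"dx":0,"dy":0,"dz":0,"wx":0,"wy":0,"wz":0},{"dx":0,"dy":0,"dz":0,"wx":0,"wy":0,"wz":0},{"dx":0,"dy":0,"dz":0,"wx":0,"wy":0,"wz":0},{"dx":0,"dy":0,"dz":0,"wx":0,"wy":0,"wz":0},{"dx":0,"dy":0,"dz":0,"wx":0,"wy":0,"wz":0}]' 1 30
python3 -c "
from h import *
pose();snap('w10')
a=.08
c=np.array([.4815,.278]);u=np.array([np.cos(a),np.sin(a)])
for o in(-.0925,-.005,.085):print(c+o*u)"
```

```text
clock: 17.15
ee_pos: [0.676, -0.0025, 0.0122]
ee_rot: [[0.004, 0.985, 0.173], [0.0, 0.173, -0.985], [-1.0, 0.004, 0.001]]
contact_force: [0.1, 0.3, -0.2]
gripper_width: 0.0684
clock: 17.85
ee_pos: [0.675, -0.0021, 0.0111]
ee_rot: [[0.002, 0.985, 0.174], [0.0, 0.174, -0.985], [-1.0, 0.002, 0.0]]
contact_force: [0.1, 0.5, 5.6]
gripper_width: 0.0212
t 17.85 tcp [ 0.675  -0.0021  0.0111] jaw 10.006022210286599 w 0.021160590936667105 F [0.069  0.4893 5.5642] q [ 0.2813  0.7272 -0.4599  1.6395  0.3974  0.8674 -0.163 ]
[0.3893 0.2706]
[0.4765 0.2776]
[0.5662 0.2848]
```

View pics/w10.png

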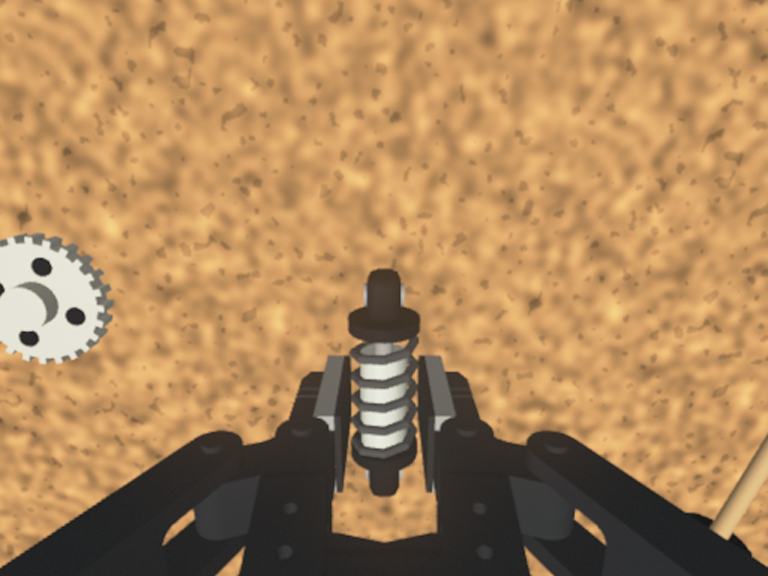

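```bash
python3 -m handwheel '[{"dx":0,"dy":0,"dz":0.03,"wx":0,"wy":0,"wz":0},{"dx":0,"dy":0,"dz":0.06,"wx":0,"wy":0,"wz":0},{"dx":0,"dy":0,"dz":0.08,"wx":0,"wy":0,"wz":0},{"dx":-0.02,"dy":0.02,"dz":0.08,"wx":0,"wy":0,"wz":-0.01},{"dx":-0.04,"dy":0.04,"dz":0.08,"wx":0,"wy":0,"wz":-0.02},{"dx":-0.06,"dy":0.06,"dz":0.06,"wx":0,"wy":0,"wz":-0.02},{"dx":-0.06,"dy":0.06,"dz":0.02,"wx":0,"wy":0,"wz":-0.02},{"dx":-0.06,"dy":0.06,"dz":0,"wx":0,"wy":0,"wz":-0.02},{"dx":-0.06,"dy":0.06,"dz":0,"wx":0,"wy":0,"wz":0},{"dx":-0.06,"dy":0.06,"dz":0,"wx":0,"wy":0,"wz":0},{"dx":-0.06,"dy":0.06,"dz":0,"wx":0,"wy":0,"wz":0},{"dx":-0.06,"dy":0.06,"dz":0,"wx":0,"wy":0,"wz":0},{"dx":-0.05,"dy":0.04,"dz":0,"wx":0,"wy":0,"wz":0},{"dx":-0.03,"dy":0.03,"dz":0,"wx":0,"wy":0,"wz":0},{"dx":-0.012,"dy":0.002,"dz":0,"wx":0,"wy":0,"wz":0},{"dx":0,"dy":0,"dz":0,"wx":0,"wy":0,"wz":0},{"dx":0,"dy":0,"dz":0,"wx":0,"wy":0,"wz":0},{"dx":0,"dy":0,"dz":0,"wx":0,"wy":0,"wz":0}]'
python3 -c "
from h import *
pose();snap('w11')"
```

```text
clock: 19.7
ee_pos: [0.3906, 0.2711, 0.2139]
ee_rot: [[0.0, 0.997, 0.077], [-0.0, 0.077, -0.997], [-1.0, 0.0, 0.0]]
contact_force: [-0.4, -1.3, -0.5]
gripper_width: 0.0211
t 19.7 tcp [0.3906 0.2711 0.2139] jaw 4.414407542383387 w 0.021068966998889823 F [-0.4399 -1.3115 -0.4699] q [ 0.0388  0.1299 -0.7698  1.9923  0.1039  1.0583 -0.7008]
```

View pics/w11.png

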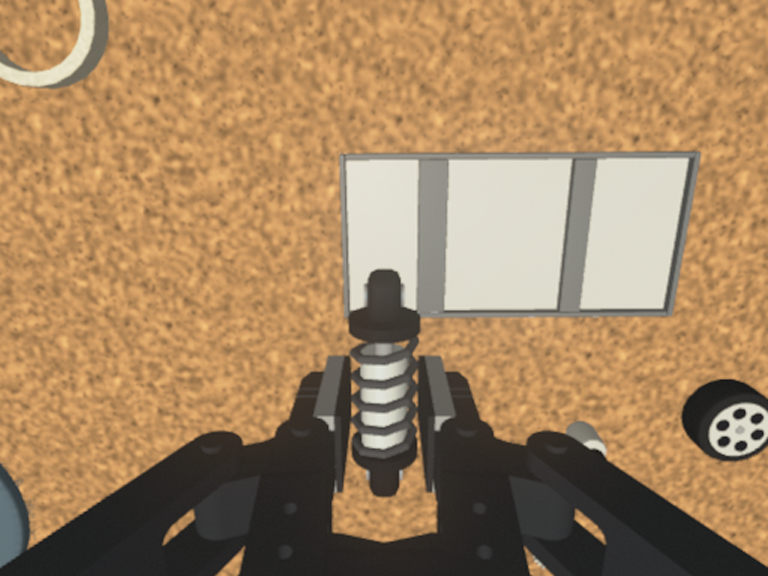

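Tray corners are at (341,154), (699,153), (672,315), and about (347,318, hidden by the damper, read along the edge).

Run:
```python
from h import *
im=ld('w11')['im'][90:220,220:480];cv2.imwrite('pics/c11.png',cv2.resize(im,None,fx=3,fy=3,interpolation=cv2.INTER_CUBIC))
q=np.array([pt('w11',c,.01)[:2] for c in[(341,154),(699,153),(672,315),(347,318)]])
xa=(q[1]+q[2]-q[0]-q[3])/2;ya=(q[0]+q[1]-q[2]-q[3])/2
c=q.mean(0);a=np.arctan2(xa[1],xa[0]);print(q,c,np.linalg.norm(xa),np.linalg.norm(ya),a,np.arctan2(-ya[0],ya[1]))
for o in(-.0925,-.005,.085):print(c+o*np.array([np.cos(a),np.sin(a)]))
print(pt('w11',(433,158),.01),pt('w11',(430,313),.01),pt('w11',(584,158),.01),pt('w11',(570,312),.01))
```

```text
[[0.3573 0.328 ]
 [0.5954 0.3468]
 [0.6063 0.2318]
 [0.3676 0.2111]] [0.4816 0.2794] 0.23923546439956148 0.11643696250555809 0.0826867689510246 0.09088389116700457
[0.3895 0.2718]
[0.4767 0.279 ]
[0.5664 0.2864]
[0.4188 0.3301 0.01  ] [0.4283 0.2197 0.01  ] [0.5196 0.3378 0.01  ] [0.5309 0.2284 0.01  ]
```

View pics/c11.png

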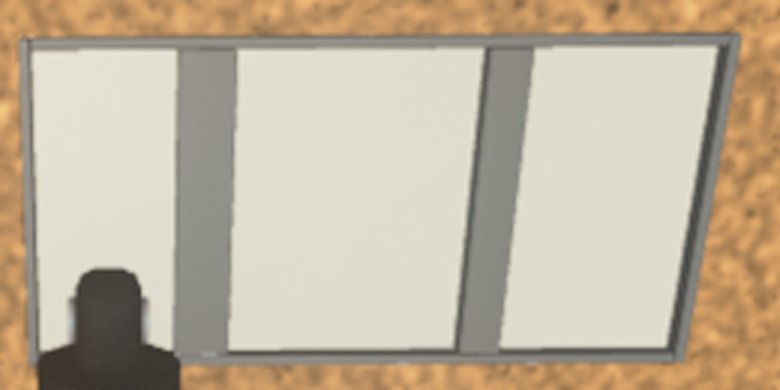

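```bash
python3 -m handwheel '[{"dx":-0.003,"dy":0.007,"dz":-0.05,"wx":0,"wy":0,"wz":0.005},{"dx":0,"dy":0,"dz":-0.08,"wx":0,"wy":0,"wz":0},{"dx":0,"dy":0,"dz":-0.08,"wx":0,"wy":0,"wz":0},{"dx":0,"dy":0,"dz":-0.08,"wx":0,"wy":0,"wz":0},{"dx":0,"dy":0,"dz":-0.05,"wx":0,"wy":0,"wz":0},{"dx":0,"dy":0,"dz":-0.03,"wx":0,"wy":0,"wz":0},{"dx":0,"dy":0,"dz":-0.015,"wx":0,"wy":0,"wz":0},{"dx":0,"dy":0,"dz":-0.01,"wx":0,"wy":0,"wz":0},{"dx":0,"dy":0,"dz":0,"wx":0,"wy":0,"wz":0},{"dx":0,"dy":0,"dz":0,"wx":0,"wy":0,"wz":0},{"dx":0,"dy":0,"dz":0,"wx":0,"wy":0,"wz":0}]'
python3 -c "
from h import *
pose();snap('w12')"
```

```text
clock: 20.85
ee_pos: [0.3887, 0.2767, 0.0175]
ee_rot: [[0.002, 0.996, 0.085], [0.001, 0.085, -0.996], [-1.0, 0.002, -0.001]]
contact_force: [-0.2, -0.3, -0.6]
gripper_width: 0.021
t 20.85 tcp [0.3887 0.2767 0.0175] jaw 4.899619702312527 w 0.020952684899662732 F [-0.201  -0.3327 -0.6353] q [-0.1398  0.4671 -0.6369  2.121   0.4402  0.6814 -0.9881]
```

View pics/w12.png

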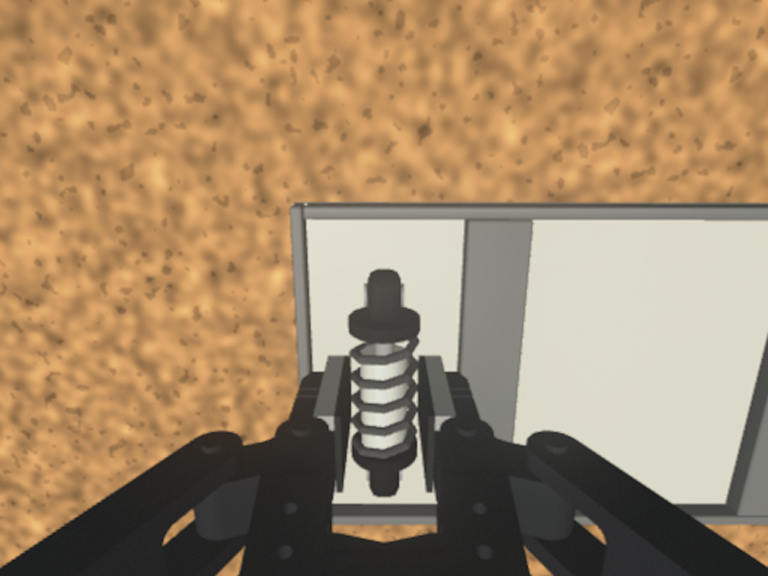

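Run:
```python
from h import *
z=.0175
a=pt('w12',(384,270),z);b=pt('w12',(384,496),z);w=pt('w12',(300,220),.003);print(a,b,(a+b)/2,'far wall inner',pt('w12',(384,219),.003),'near inner bottom',pt('w12',(384,512),.008))
```

```text
[0.3856 0.313  0.0175] [0.3924 0.233  0.0175] [0.389  0.273  0.0175] far wall inner [0.3845 0.3255 0.003 ] near inner bottom [0.3937 0.2179 0.008 ]
```

```bash
python3 -m handwheel '[{"dx":0,"dy":-0.002,"dz":-0.003,"wx":0,"wy":0,"wz":0},{"dx":0,"dy":0,"dz":-0.002,"wx":0,"wy":0,"wz":0},{"dx":0,"dy":0,"dz":-0.001,"wx":0,"wy":0,"wz":0},{"dx":0,"dy":0,"dz":0,"wx":0,"wy":0,"wz":0},{"dx":0,"dy":0,"dz":0,"wx":0,"wy":0,"wz":0},{"dx":0,"dy":0,"dz":0,"wx":0,"wy":0,"wz":0}]'
```

```text
clock: 21.5
ee_pos: [0.388, 0.2749, 0.014]
ee_rot: [[0.0, 0.996, 0.085], [-0.001, 0.085, -0.996], [-1.0, 0.0, 0.001]]
contact_force: [-2.1, -1.5, 6.5]
gripper_width: 0.0209
```

```bash
python3 -m handwheel '[{"dx":0,"dy":0,"dz":0,"wx":0,"wy":0,"wz":0},{"dx":0,"dy":0,"dz":0,"wx":0,"wy":0,"wz":0},{"dx":0,"dy":0,"dz":0,"wx":0,"wy":0,"wz":0},{"dx":0,"dy":0,"dz":0,"wx":0,"wy":0,"wz":0}]' 0.2
python3 -m handwheel '[{"dx":0,"dy":0,"dz":0.02,"wx":0,"wy":0,"wz":0},{"dx":0,"dy":0,"dz":0.05,"wx":0,"wy":0,"wz":0},{"dx":0,"dy":0,"dz":0.08,"wx":0,"wy":0,"wz":0},{"dx":0.02,"dy":-0.01,"dz":0.08,"wx":0,"wy":0,"wz":0},{"dx":0.05,"dy":-0.02,"dz":0.08,"wx":0,"wy":0,"wz":0},{"dx":0.08,"dy":-0.035,"dz":0.06,"wx":0,"wy":0,"wz":0},{"dx":0.08,"dy":-0.035,"dz":0.02,"wx":0,"wy":0,"wz":0},{"dx":0.08,"dy":-0.035,"dz":0,"wx":0,"wy":0,"wz":0},{"dx":0.08,"dy":-0.035,"dz":0,"wx":0,"wy":0,"wz":0},{"dx":0.08,"dy":-0.035,"dz":0,"wx":0,"wy":0,"wz":0},{"dx":0.06,"dy":-0.03,"dz":0,"wx":0,"wy":0,"wz":0},{"dx":0.036,"dy":-0.017,"dz":0,"wx":0,"wy":0,"wz":0},{"dx":0,"dy":0,"dz":0,"wx":0,"wy":0,"wz":0},{"dx":0,"dy":0,"dz":0,"wx":0,"wy":0,"wz":0},{"dx":0,"dy":0,"dz":0,"wx":0,"wy":0,"wz":0}]' -1
python3 -c "
from h import *
pose();snap('w13')"
```

```text
clock: 21.9
ee_pos: [0.3877, 0.275, 0.0133]
ee_rot: [[-0.0, 0.996, 0.086], [-0.0, 0.086, -0.996], [-1.0, -0.0, -0.0]]
contact_force: [1.0, 0.7, 0.4]
gripper_width: 0.0341
clock: 23.4
ee_pos: [0.6669, 0.152, 0.2071]
ee_rot: [[-0.001, 0.996, 0.088], [0.001, 0.088, -0.996], [-1.0, -0.001, -0.001]]
contact_force: [-0.1, 0.2, 0.0]
gripper_width: 0.0851
t 23.4 tcp [0.6669 0.152  0.2071] jaw 5.059257261265765 w 0.08508239601047171 F [-0.0649  0.2     0.0392] q [ 0.1541  0.5432 -0.6108  1.5029  0.3225  1.1982 -0.4188]
```

View pics/w13.png

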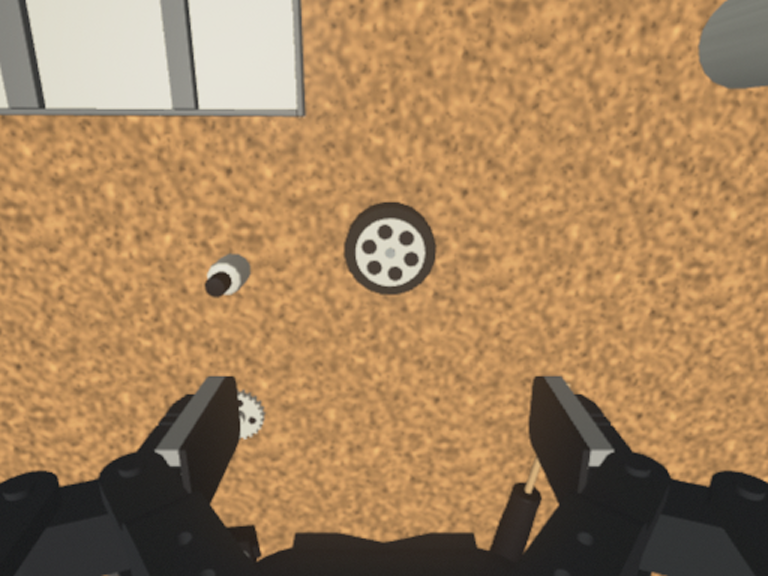

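```bash
python3 -c "
from h import *
print(pt('w13',(390,253),.026),pt('w13',(390,248),.013),pt('w13',(345,250),.02),pt('w13',(436,250),.02),'glue',pt('w13',(228,278),.04))"
```

```text
[0.6708 0.1494 0.026 ] [0.6709 0.1498 0.013 ] [0.6406 0.1474 0.02  ] [0.7016 0.1528 0.02  ] glue [0.568  0.1272 0.04  ]
```

```bash
python3 -m handwheel '[{"dx":0.008,"dy":-0.005,"dz":-0.05,"wx":0,"wy":0,"wz":0},{"dx":0,"dy":0,"dz":-0.08,"wx":0,"wy":0,"wz":0},{"dx":0,"dy":0,"dz":-0.08,"wx":0,"wy":0,"wz":0},{"dx":0,"dy":0,"dz":-0.07,"wx":0,"wy":0,"wz":0},{"dx":0,"dy":0,"dz":-0.06,"wx":0,"wy":0,"wz":0},{"dx":0,"dy":0,"dz":-0.035,"wx":0,"wy":0,"wz":0},{"dx":0,"dy":0,"dz":-0.017,"wx":0,"wy":0,"wz":0},{"dx":0,"dy":0,"dz":-0.008,"wx":0,"wy":0,"wz":0},{"dx":0,"dy":0,"dz":0,"wx":0,"wy":0,"wz":0},{"dx":0,"dy":0,"dz":0,"wx":0,"wy":0,"wz":0}]' - 30
python3 -m handwheel '[{"dx":0,"dy":0,"dz":0,"wx":0,"wy":0,"wz":0},{"dx":0,"dy":0,"dz":0,"wx":0,"wy":0,"wz":0},{"dx":0,"dy":0,"dz":0,"wx":0,"wy":0,"wz":0},{"dx":0,"dy":0,"dz":0,"wx":0,"wy":0,"wz":0},{"dx":0,"dy":0,"dz":0,"wx":0,"wy":0,"wz":0},{"dx":0,"dy":0,"dz":0,"wx":0,"wy":0,"wz":0}]' 1 30
python3 -c "
from h import *
pose();snap('w14')"
```

```text
clock: 24.45
ee_pos: [0.6739, 0.1481, 0.0087]
ee_rot: [[0.003, 0.996, 0.085], [0.001, 0.085, -0.996], [-1.0, 0.003, -0.001]]
contact_force: [0.4, 0.8, 0.4]
gripper_width: 0.0853
clock: 25.05
ee_pos: [0.6736, 0.1478, 0.0083]
ee_rot: [[0.002, 0.996, 0.085], [0.0, 0.085, -0.996], [-1.0, 0.002, -0.0]]
contact_force: [0.2, -0.2, 5.3]
gripper_width: 0.0604
t 25.05 tcp [0.6736 0.1478 0.0083] jaw 4.893052951141657 w 0.060449590241869425 F [ 0.2173 -0.1972  5.2642] q [ 0.097   0.7677 -0.5181  1.5979  0.4562  0.8968 -0.5032]
```

View pics/w14.png

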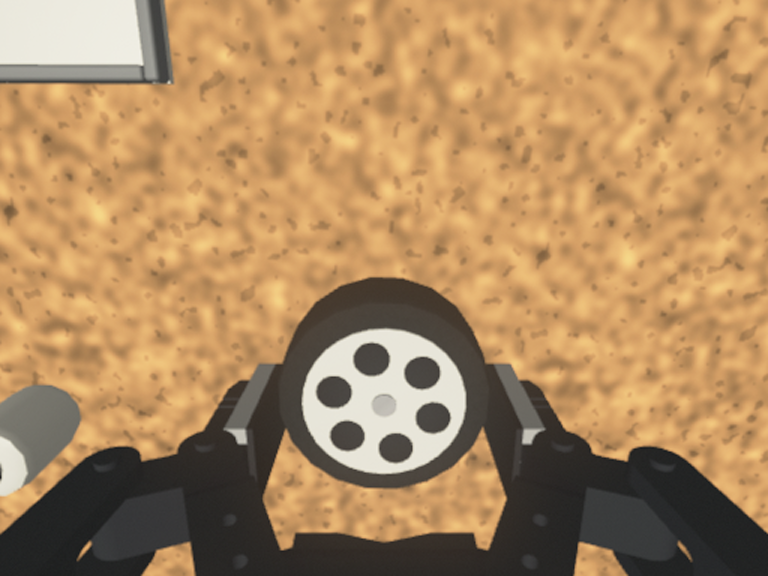

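```bash
python3 -m handwheel '[{"dx":0,"dy":0,"dz":0.02,"wx":0,"wy":0,"wz":0},{"dx":0,"dy":0,"dz":0.05,"wx":0,"wy":0,"wz":0},{"dx":0,"dy":0,"dz":0.07,"wx":0,"wy":0,"wz":0},{"dx":0,"dy":0,"dz":0.07,"wx":0,"wy":0,"wz":0},{"dx":-0.03,"dy":0.02,"dz":0.06,"wx":0,"wy":0,"wz":0},{"dx":-0.05,"dy":0.033,"dz":0.03,"wx":0,"wy":0,"wz":0},{"dx":-0.06,"dy":0.04,"dz":0,"wx":0,"wy":0,"wz":0},{"dx":-0.06,"dy":0.04,"dz":0,"wx":0,"wy":0,"wz":0},{"dx":-0.06,"dy":0.04,"dz":0,"wx":0,"wy":0,"wz":0},{"dx":-0.06,"dy":0.04,"dz":0,"wx":0,"wy":0,"wz":0},{"dx":-0.05,"dy":0.03,"dz":0,"wx":0,"wy":0,"wz":0},{"dx":-0.025,"dy":0.015,"dz":0,"wx":0,"wy":0,"wz":0},{"dx":0,"dy":0,"dz":0,"wx":0,"wy":0,"wz":0},{"dx":0,"dy":0,"dz":0,"wx":0,"wy":0,"wz":0},{"dx":0,"dy":0,"dz":0,"wx":0,"wy":0,"wz":0}]'
python3 -c "
from h import *
pose();snap('w15')"
```

```text
clock: 26.6
ee_pos: [0.4771, 0.2748, 0.1567]
ee_rot: [[0.001, 0.997, 0.082], [-0.0, 0.082, -0.997], [-1.0, 0.001, 0.0]]
contact_force: [-0.3, -0.9, 0.0]
gripper_width: 0.0606
t 26.6 tcp [0.4771 0.2748 0.1567] jaw 4.699831989269393 w 0.06064160747717282 F [-0.3333 -0.8755  0.0145] q [ 0.0027  0.3646 -0.7047  1.8791  0.2796  0.9974 -0.7411]
```

View pics/w15.png

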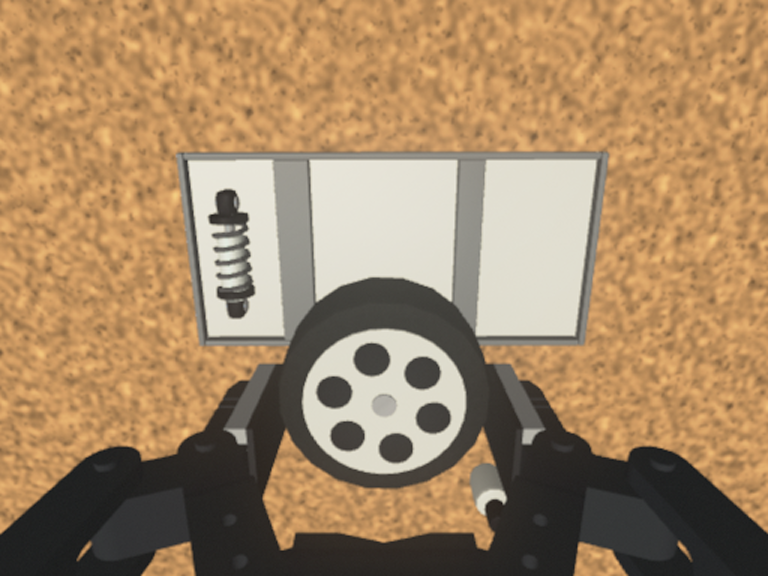

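```bash
python3 -m handwheel '[{"dx":0,"dy":0.004,"dz":-0.05,"wx":0,"wy":0,"wz":0},{"dx":0,"dy":0,"dz":-0.08,"wx":0,"wy":0,"wz":0},{"dx":0,"dy":0,"dz":-0.06,"wx":0,"wy":0,"wz":0},{"dx":0,"dy":0,"dz":-0.045,"wx":0,"wy":0,"wz":0},{"dx":0,"dy":0,"dz":-0.025,"wx":0,"wy":0,"wz":0},{"dx":0,"dy":0,"dz":-0.015,"wx":0,"wy":0,"wz":0},{"dx":0,"dy":0,"dz":-0.006,"wx":0,"wy":0,"wz":0},{"dx":0,"dy":0,"dz":0,"wx":0,"wy":0,"wz":0},{"dx":0,"dy":0,"dz":0,"wx":0,"wy":0,"wz":0},{"dx":0,"dy":0,"dz":0,"wx":0,"wy":0,"wz":0}]'
```

```text
clock: 27.65
ee_pos: [0.4759, 0.2791, 0.0174]
ee_rot: [[0.002, 0.996, 0.086], [0.001, 0.086, -0.996], [-1.0, 0.002, -0.001]]
contact_force: [-0.0, 0.0, -0.1]
gripper_width: 0.0606
```

```bash
python3 -m handwheel '[{"dx":0,"dy":-0.002,"dz":-0.005,"wx":0,"wy":0,"wz":0},{"dx":0,"dy":0,"dz":-0.004,"wx":0,"wy":0,"wz":0},{"dx":0,"dy":0,"dz":-0.002,"wx":0,"wy":0,"wz":0},{"dx":0,"dy":0,"dz":0,"wx":0,"wy":0,"wz":0},{"dx":0,"dy":0,"dz":0,"wx":0,"wy":0,"wz":0},{"dx":0,"dy":0,"dz":0,"wx":0,"wy":0,"wz":0}]'
python3 -c "
from h import *
snap('w16')"
```

```text
clock: 28.25
ee_pos: [0.4751, 0.2773, 0.0112]
ee_rot: [[0.0, 0.996, 0.085], [-0.001, 0.085, -0.996], [-1.0, -0.0, 0.001]]
contact_force: [-1.9, -1.4, 4.7]
gripper_width: 0.0607
```

View pics/w16.png

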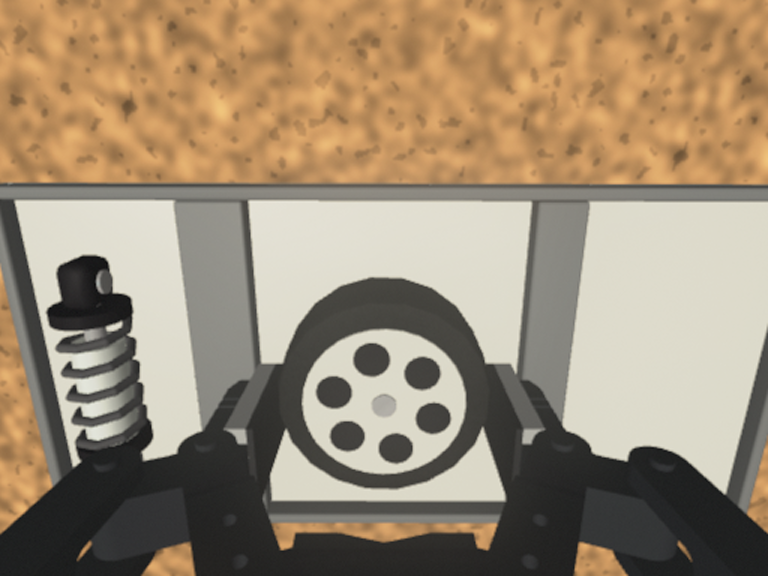

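```bash
python3 -m handwheel '[{"dx":0,"dy":0,"dz":0,"wx":0,"wy":0,"wz":0},{"dx":0,"dy":0,"dz":0,"wx":0,"wy":0,"wz":0},{"dx":0,"dy":0,"dz":0,"wx":0,"wy":0,"wz":0},{"dx":0,"dy":0,"dz":0,"wx":0,"wy":0,"wz":0}]' -0.69
python3 -m handwheel '[{"dx":0,"dy":0,"dz":0.02,"wx":0,"wy":0,"wz":0},{"dx":0,"dy":0,"dz":0.05,"wx":0,"wy":0,"wz":0},{"dx":0,"dy":0,"dz":0.08,"wx":0,"wy":0,"wz":0},{"dx":0,"dy":-0.02,"dz":0.08,"wx":0,"wy":0,"wz":0},{"dx":0,"dy":-0.04,"dz":0.08,"wx":0,"wy":0,"wz":0},{"dx":0.008,"dy":-0.07,"dz":0.08,"wx":0,"wy":0,"wz":0},{"dx":0,"dy":-0.08,"dz":0.04,"wx":0,"wy":0,"wz":0},{"dx":0,"dy":-0.08,"dz":0,"wx":0,"wy":0,"wz":0},{"dx":0,"dy":-0.08,"dz":0,"wx":0,"wy":0,"wz":0},{"dx":0,"dy":-0.08,"dz":0,"wx":0,"wy":0,"wz":0},{"dx":0,"dy":-0.08,"dz":0,"wx":0,"wy":0,"wz":0},{"dx":0,"dy":-0.08,"dz":0,"wx":0,"wy":0,"wz":0},{"dx":0,"dy":-0.08,"dz":0,"wx":0,"wy":0,"wz":0},{"dx":0,"dy":-0.05,"dz":0,"wx":0,"wy":0,"wz":0},{"dx":0,"dy":-0.02,"dz":0,"wx":0,"wy":0,"wz":0},{"dx":0,"dy":0,"dz":0,"wx":0,"wy":0,"wz":0},{"dx":0,"dy":0,"dz":0,"wx":0,"wy":0,"wz":0},{"dx":0,"dy":0,"dz":0,"wx":0,"wy":0,"wz":0}]'
python3 -c "
from h import *
pose();snap('w17')"
```

```text
clock: 28.7
ee_pos: [0.4749, 0.2776, 0.0106]
ee_rot: [[-0.0, 0.996, 0.086], [0.0, 0.086, -0.996], [-1.0, -0.0, -0.0]]
contact_force: [0.7, 0.5, -0.3]
gripper_width: 0.0721
clock: 30.5
ee_pos: [0.479, -0.0978, 0.2234]
ee_rot: [[0.0, 0.996, 0.089], [0.001, 0.089, -0.996], [-1.0, 0.0, -0.001]]
contact_force: [-0.1, 0.7, -0.3]
gripper_width: 0.0724
t 30.5 tcp [ 0.479  -0.0978  0.2234] jaw 5.130755203060181 w 0.07240349144962921 F [-0.1122  0.728  -0.2783] q [ 0.6044  0.1184 -0.514   1.9627  0.0652  1.0765  0.152 ]
```

View pics/w17.png

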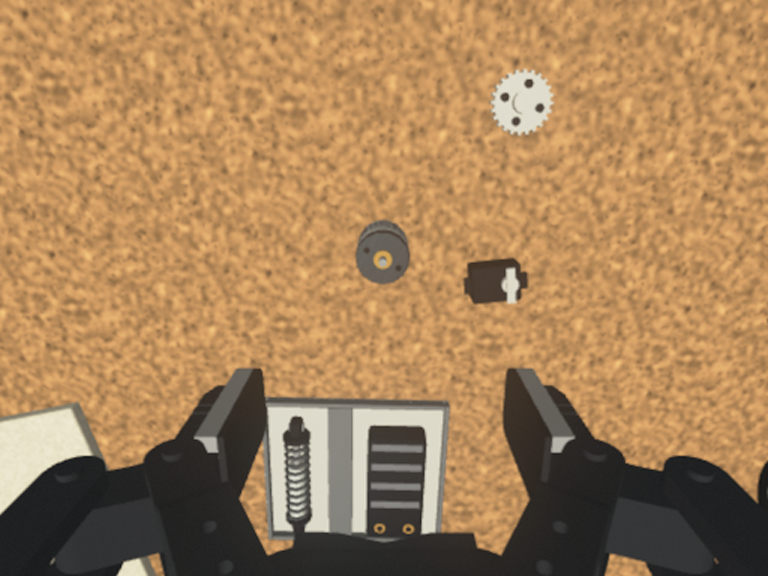

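Run:
```python
from h import *
im=ld('w17')['im'][130:210,200:360];cv2.imwrite('pics/c17.png',cv2.resize(im,None,fx=5,fy=5,interpolation=cv2.INTER_CUBIC))
print(pt('w17',(382,259),.048),pt('w17',(382,261),.058),'servo',pt('w17',(466,280),.02),pt('w17',(527,280),.02))
```

```text
[ 0.4781 -0.1034  0.048 ] [ 0.478  -0.1022  0.058 ] servo [ 0.5402 -0.1208  0.02  ] [ 0.5839 -0.1169  0.02  ]
```

View pics/c17.png

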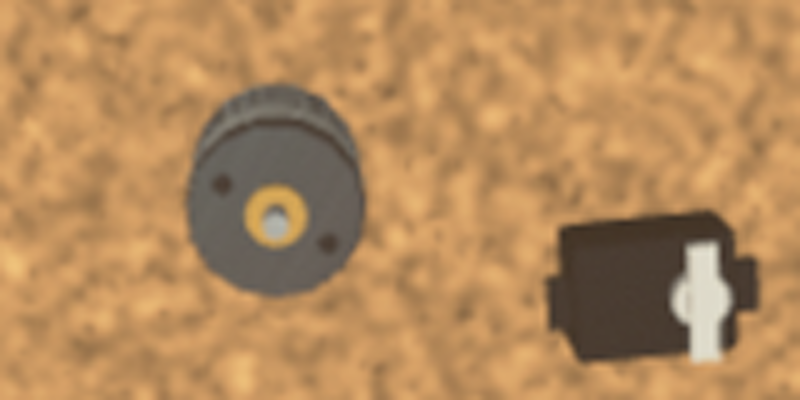

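```bash
python3 -m handwheel '[{"dx":-0.001,"dy":-0.008,"dz":-0.03,"wx":0,"wy":0,"wz":0},{"dx":0,"dy":0,"dz":-0.07,"wx":0,"wy":0,"wz":0},{"dx":0,"dy":0,"dz":-0.07,"wx":0,"wy":0,"wz":0},{"dx":0,"dy":0,"dz":-0.07,"wx":0,"wy":0,"wz":0},{"dx":0,"dy":0,"dz":-0.06,"wx":0,"wy":0,"wz":0},{"dx":0,"dy":0,"dz":-0.05,"wx":0,"wy":0,"wz":0},{"dx":0,"dy":0,"dz":-0.03,"wx":0,"wy":0,"wz":0},{"dx":0,"dy":0,"dz":-0.02,"wx":0,"wy":0,"wz":0},{"dx":0,"dy":0,"dz":0,"wx":0,"wy":0,"wz":0},{"dx":0,"dy":0,"dz":0,"wx":0,"wy":0,"wz":0},{"dx":0,"dy":0,"dz":0,"wx":0,"wy":0,"wz":0}]' -0.35 40
python3 -m handwheel '[{"dx":0,"dy":0,"dz":0,"wx":0,"wy":0,"wz":0},{"dx":0,"dy":0,"dz":0,"wx":0,"wy":0,"wz":0},{"dx":0,"dy":0,"dz":0,"wx":0,"wy":0,"wz":0},{"dx":0,"dy":0,"dz":0,"wx":0,"wy":0,"wz":0},{"dx":0,"dy":0,"dz":0,"wx":0,"wy":0,"wz":0},{"dx":0,"dy":0,"dz":0,"wx":0,"wy":0,"wz":0}]' 1 40
python3 -c "
from h import *
pose();snap('w18')"
```

```text
clock: 31.65
ee_pos: [0.4796, -0.1045, 0.0246]
ee_rot: [[0.003, 0.996, 0.086], [-0.001, 0.086, -0.996], [-1.0, 0.003, 0.001]]
contact_force: [-0.6, 0.3, -0.6]
gripper_width: 0.058
clock: 32.25
ee_pos: [0.4792, -0.1046, 0.0244]
ee_rot: [[0.002, 0.996, 0.085], [-0.001, 0.085, -0.996], [-1.0, 0.002, 0.001]]
contact_force: [-1.1, -0.3, 6.9]
gripper_width: 0.0347
t 32.25 tcp [ 0.4792 -0.1046  0.0244] jaw 4.888002097100729 w 0.034716859639633 F [-1.1438 -0.2536  6.9033] q [ 0.5162  0.428  -0.4354  2.0961  0.2862  0.6717 -0.0249]
```

View pics/w18.png

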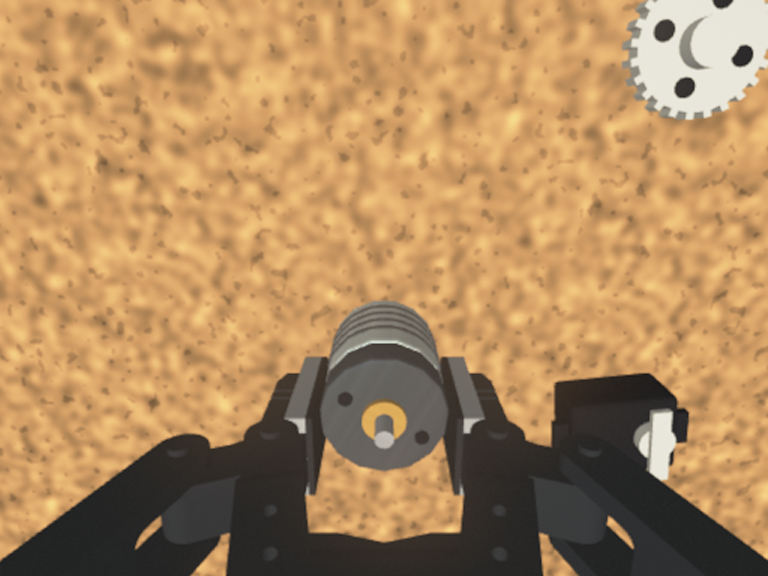

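```bash
python3 -m handwheel '[{"dx":0,"dy":0,"dz":0.03,"wx":0,"wy":0,"wz":0},{"dx":0,"dy":0,"dz":0.06,"wx":0,"wy":0,"wz":0},{"dx":0,"dy":0,"dz":0.08,"wx":0,"wy":0,"wz":0},{"dx":0,"dy":0,"dz":0.08,"wx":0,"wy":0,"wz":0},{"dx":0.01,"dy":0.02,"dz":0.07,"wx":0,"wy":0,"wz":0},{"dx":0.01,"dy":0.04,"dz":0.03,"wx":0,"wy":0,"wz":0},{"dx":0.015,"dy":0.06,"dz":0,"wx":0,"wy":0,"wz":0},{"dx":0.018,"dy":0.08,"dz":0,"wx":0,"wy":0,"wz":0},{"dx":0.018,"dy":0.08,"dz":0,"wx":0,"wy":0,"wz":0},{"dx":0.018,"dy":0.08,"dz":0,"wx":0,"wy":0,"wz":0},{"dx":0.018,"dy":0.08,"dz":0,"wx":0,"wy":0,"wz":0},{"dx":0.018,"dy":0.08,"dz":0,"wx":0,"wy":0,"wz":0},{"dx":0.018,"dy":0.08,"dz":0,"wx":0,"wy":0,"wz":0},{"dx":0.018,"dy":0.08,"dz":0,"wx":0,"wy":0,"wz":0},{"dx":0.012,"dy":0.06,"dz":0,"wx":0,"wy":0,"wz":0},{"dx":0,"dy":0.037,"dz":0,"wx":0,"wy":0,"wz":0},{"dx":0,"dy":0,"dz":0,"wx":0,"wy":0,"wz":0},{"dx":0,"dy":0,"dz":0,"wx":0,"wy":0,"wz":0},{"dx":0,"dy":0,"dz":0,"wx":0,"wy":0,"wz":0}]'
python3 -c "
from h import *
pose();snap('w19')"
```

```text
clock: 34.2
ee_pos: [0.5651, 0.2816, 0.198]
ee_rot: [[-0.0, 0.997, 0.083], [-0.002, 0.083, -0.997], [-1.0, -0.001, 0.002]]
contact_force: [0.1, -0.0, -1.5]
gripper_width: 0.0348
t 34.2 tcp [0.5651 0.2816 0.198 ] jaw 4.762437669997354 w 0.034752075078921314 F [ 0.1135 -0.0217 -1.4783] q [-0.0134  0.4642 -0.6651  1.648   0.311   1.139  -0.676 ]
```

View pics/w19.png

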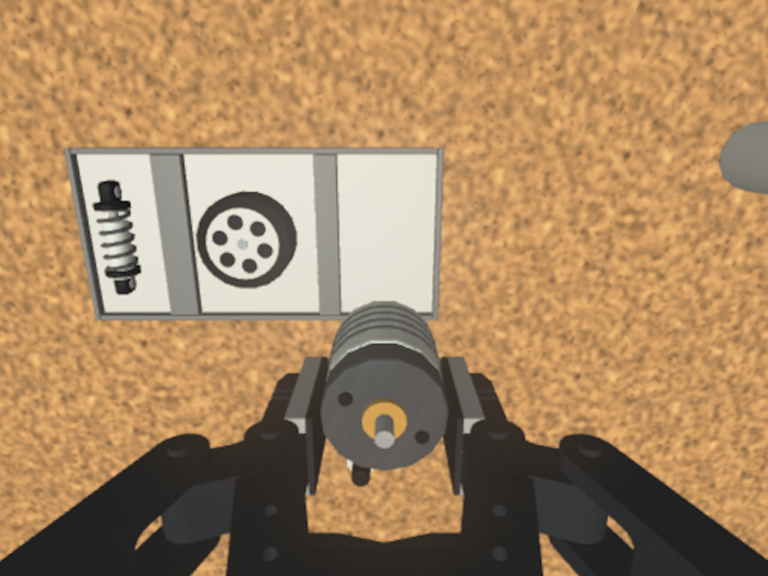

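```bash
python3 -m handwheel '[{"dx":0.003,"dy":0.003,"dz":-0.05,"wx":0,"wy":0,"wz":0},{"dx":0,"dy":0,"dz":-0.08,"wx":0,"wy":0,"wz":0},{"dx":0,"dy":0,"dz":-0.07,"wx":0,"wy":0,"wz":0},{"dx":0,"dy":0,"dz":-0.06,"wx":0,"wy":0,"wz":0},{"dx":0,"dy":0,"dz":-0.04,"wx":0,"wy":0,"wz":0},{"dx":0,"dy":0,"dz":-0.022,"wx":0,"wy":0,"wz":0},{"dx":0,"dy":0,"dz":-0.01,"wx":0,"wy":0,"wz":0},{"dx":0,"dy":0,"dz":0,"wx":0,"wy":0,"wz":0},{"dx":0,"dy":0,"dz":0,"wx":0,"wy":0,"wz":0},{"dx":0,"dy":0,"dz":0,"wx":0,"wy":0,"wz":0}]'
python3 -c "
from h import *
pose();snap('w20')"
```

```text
clock: 35.25
ee_pos: [0.5674, 0.2864, 0.0339]
ee_rot: [[0.003, 0.996, 0.085], [0.001, 0.085, -0.996], [-1.0, 0.003, -0.001]]
contact_force: [-0.0, 0.4, -2.2]
gripper_width: 0.0347
t 35.25 tcp [0.5674 0.2864 0.0339] jaw 4.900703576209287 w 0.03474804293956368 F [-0.0196  0.4208 -2.2387] q [-0.0889  0.663  -0.5769  1.7366  0.4531  0.8751 -0.7787]
```

View pics/w20.png

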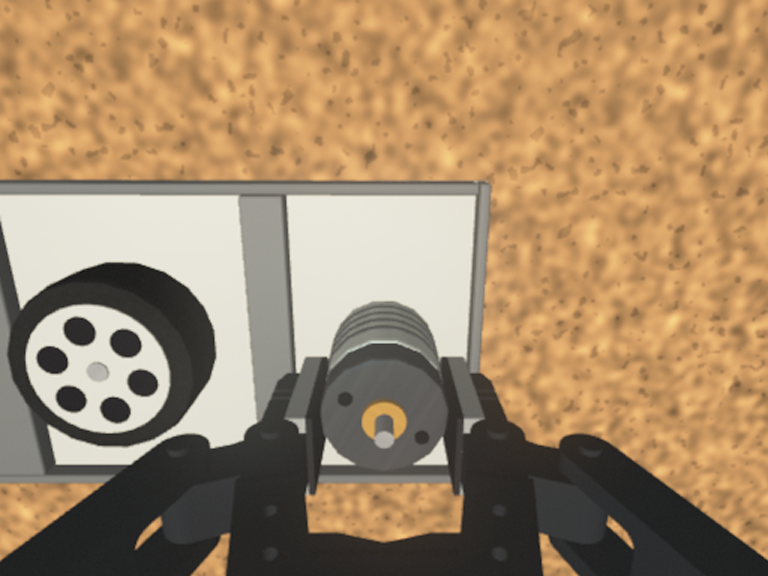

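Centred. I'm lowering until it touches.

```bash
python3 -m handwheel '[{"dx":0,"dy":-0.002,"dz":-0.005,"wx":0,"wy":0,"wz":0},{"dx":0,"dy":0,"dz":-0.004,"wx":0,"wy":0,"wz":0},{"dx":0,"dy":0,"dz":-0.002,"wx":0,"wy":0,"wz":0},{"dx":0,"dy":0,"dz":0,"wx":0,"wy":0,"wz":0},{"dx":0,"dy":0,"dz":0,"wx":0,"wy":0,"wz":0},{"dx":0,"dy":0,"dz":0,"wx":0,"wy":0,"wz":0}]'
```

```text
clock: 35.9
ee_pos: [0.5665, 0.2846, 0.0275]
ee_rot: [[0.0, 0.996, 0.085], [-0.001, 0.085, -0.996], [-1.0, 0.0, 0.001]]
contact_force: [-1.5, -2.3, 6.2]
gripper_width: 0.0347
```

```bash
python3 -m handwheel '[{"dx":0,"dy":0,"dz":0,"wx":0,"wy":0,"wz":0},{"dx":0,"dy":0,"dz":0,"wx":0,"wy":0,"wz":0},{"dx":0,"dy":0,"dz":0,"wx":0,"wy":0,"wz":0},{"dx":0,"dy":0,"dz":0,"wx":0,"wy":0,"wz":0}]' -0.12
python3 -m handwheel '[{"dx":0,"dy":0,"dz":0.02,"wx":0,"wy":0,"wz":0},{"dx":0,"dy":0,"dz":0.04,"wx":0,"wy":0,"wz":0},{"dx":0,"dy":0,"dz":0.06,"wx":0,"wy":0,"wz":0},{"dx":0,"dy":0,"dz":0.08,"wx":0,"wy":0,"wz":0},{"dx":0,"dy":0,"dz":0.08,"wx":0,"wy":0,"wz":0},{"dx":0,"dy":-0.03,"dz":0.08,"wx":0,"wy":0,"wz":0},{"dx":-0.03,"dy":-0.05,"dz":0.03,"wx":0,"wy":0,"wz":0},{"dx":-0.04,"dy":-0.05,"dz":0,"wx":0,"wy":0,"wz":0},{"dx":-0.04,"dy":-0.05,"dz":0,"wx":0,"wy":0,"wz":0},{"dx":-0.03,"dy":-0.03,"dz":0,"wx":0,"wy":0,"wz":0},{"dx":0,"dy":0,"dz":0,"wx":0,"wy":0,"wz":0},{"dx":0,"dy":0,"dz":0,"wx":0,"wy":0,"wz":0}]'
python3 -c "
from h import *
pose();snap('w21')"
```

```text
clock: 36.3
ee_pos: [0.5662, 0.2848, 0.0265]
ee_rot: [[-0.0, 0.996, 0.086], [0.0, 0.086, -0.996], [-1.0, -0.0, -0.0]]
contact_force: [0.8, -0.2, 0.8]
gripper_width: 0.0479
clock: 37.5
ee_pos: [0.4966, 0.1799, 0.2226]
ee_rot: [[0.002, 0.996, 0.085], [0.0, 0.085, -0.996], [-1.0, 0.002, -0.0]]
contact_force: [0.6, -0.4, -0.6]
gripper_width: 0.0478
t 37.5 tcp [0.4966 0.1799 0.2226] jaw 4.88916490102076 w 0.04778664696502472 F [ 0.6277 -0.3883 -0.5882] q [ 0.2073  0.2295 -0.7076  1.8718  0.1677  1.098  -0.4785]
```

View pics/w21.png

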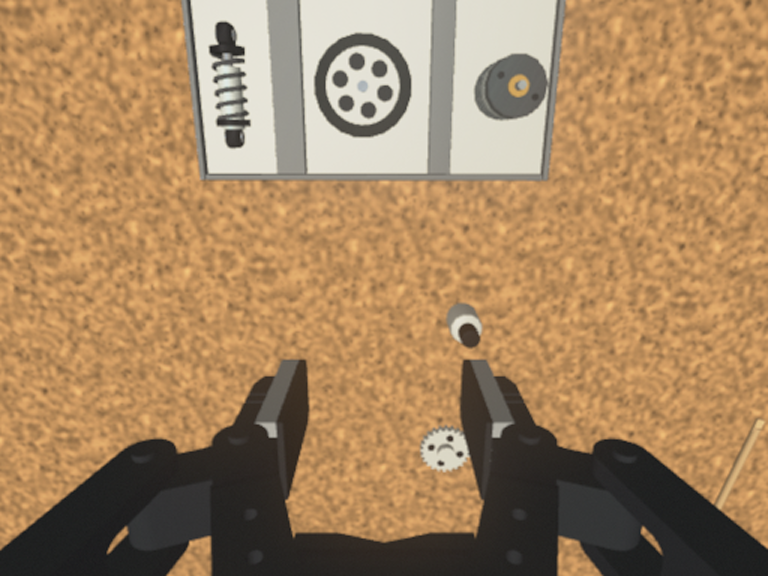

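All three parts sit in the three-compartment tray: damper at (230,85), wheel at (363,85), motor top at (517,87). One overall check before handing in.

```bash
python3 -c "
from h import *
snap('s_end','scene');snap('t_end','top')
im=np.hstack([ld('s_end')['im'][80:260,60:460]]);cv2.imwrite('pics/s_endc.png',cv2.resize(im,None,fx=2,fy=2))"
```

```text
(no output)
```

View pics/s_endc.png

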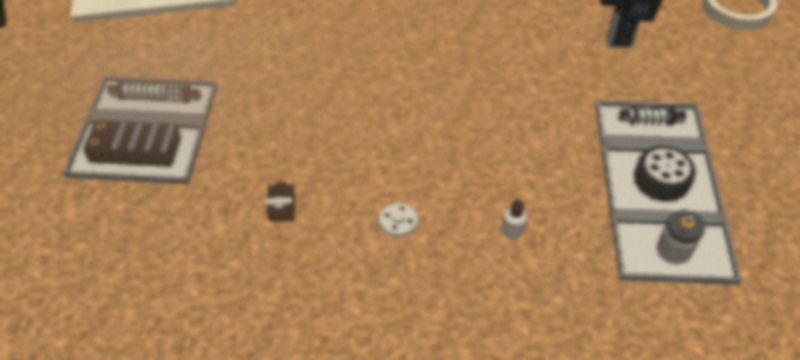

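View pics/t_end.png

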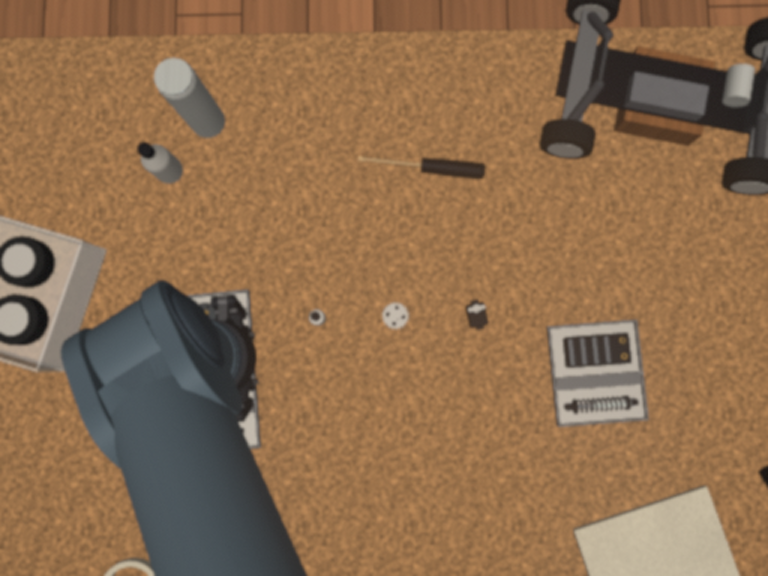

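```bash
python3 -c "
from h import *
print(manip.hand_in());pose()"
```

```text
the job is handed in; nothing more can be done
None
the job is handed in; nothing more can be done
```

I filled both trays and handed the job in at about 37.6 s of the 136 s allowed. I did the two-compartment tray first (long damper, then battery). The three-compartment tray followed (short damper, wheel, motor).

- **Placement:** I lowered each part until the wrist force showed floor contact at the expected height, then opened the gripper a little and lifted straight up. Contact force stayed under about 7 N in every reading I took.
- **Final pictures:** In the wrist and scene views, all five parts sit flat, the way up they lay on the bench, and clear of the ridges. The dampers and battery lie lengthwise.
- **Bystanders:** The gear, glue bottle and servo show at their original pixel positions in the top view.
- **What disagreed:** The camera measurements differed from each other by 1–2 mm, within the calibration, and none of my checks failed. The arm hid the three-compartment tray in the last top view, so I checked that one with the wrist and scene cameras only. The hand-in gave no verdict.

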